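# Empty the lamp chest under its propped guard flap

### The arm

A 6-joint arm with a two-finger parallel gripper is mounted at the origin on the work surface. World frame = base frame: x ahead of the robot, y to its left, z up, the work surface at z = 0. Lengths are in m, angles in degrees, forces in N, time in s.
With the tool pointing down it reaches from about 0.375 to 0.9 m from the base axis. Payload 3.1 kg.
Tool frame: the origin (TCP) lies midway between the tips of the shut fingers; the grasp point (between the pads) lies 19 mm behind it; z points along the fingers, y is the line along which they close (so a half turn about z gives the same grasp; the last joint's range is limited). The gripper opens to 87 mm and grips with 3 to 60 N. Pads are 19 mm wide; open, the fingers measure 117 mm over their backs; the gripper's body (75 mm by 190 mm) begins 51 mm behind the grasp point.
Start: joints at [-80.93, 30.224, 82.088, -0, 67.689, -10.227], TCP at [0.207, -0.59, 0.223] pointing down, gripper open.
Joint ranges: [-176.69, 176.69], [-43.24, 126.21], [12.49, 139.97], [-82, 262], [0, 151.66], [-163.58, 163.58]. Speed limits (degrees/s): [159.86, 159.86, 180, 180, 180, 180].

### API

Orientations are given as a 3x3 rotation matrix whose columns are the frame's x, y, z axes.
In Python, from rig import read_state, capture, camera_info, hand_in gives the robot as it stands.
- The arm moves only by the tool drive_tool, never from a script. Its argument "motion" is a list of rows, each a list of 2 entries, a list of its own where there are three numbers: the shift along the tool's x, y, z in mm, then the turn, a rotation vector about the tool's x, y, z in rad. A call has 1 to 5 rows; each row shifts and turns the commanded pose from where the row before left it, along the tool's axes as they then stand; what a row does not reach is not made up. A row lasts 1/10 s, in which the tool goes at most 50 mm and 8.59 degrees, less where a joint would pass 70% of its speed; a pose out of reach is approached as far as the arm can. A call is refused whole if a number of a shift passes 50 or a number of a turn 0.15, either way. A call with a gripper value outside its range is refused whole. "gripper" is the opening, from 0 (shut) to 1 (fully open), set as the call begins (left out, the last holds). The fingers move at their own pace and stop on an object; the grip force is fixed at half the most. Time passes only in rows, so rows that do not move let the fingers close. It gives the time, the measured TCP pose, the force, the opening and the grip force at its end, in the units of the state.
- read_state(): the state, without advancing time (a new reading comes with each control period).
- capture(name): name is "scene" or "top" or "wrist"; returns the picture (420x560x3 uint8, red, green, blue); there is no depth.
- camera_info(name): a dict with "fovy" (degrees; the focal length in pixels is half the picture's height over the tangent of half this angle, whatever the lens; pixels are square), "cx", "cy" (the principal point, pixels), "xyz" and "orientation" of the camera in the world; the wrist camera has in their place "T_tool_cam" (4x4, takes a point from camera to tool coordinates, whose origin is the TCP and whose axes are the flange's). Camera axes: x right, y down, z forward; pixel columns grow to the right and rows downward; lengths in m; the calibration is good to about 2 mm. A picture is of the moment at which its call begins: read the wrist's pose just before it. camera_info takes no time and is no camera call.
- hand_in(): hands the job in; it is judged then, once.
The state is a dict: "time_s": time; "joint_positions": joint angles; "qvel": joint speeds; "tau": joint torques, N m; "position": TCP position; "tcp_rot": TCP orientation; "force": force on the tool from outside, world axes, zero at the start; "moment": the same for the moment, N m; "opening": opening from 0.0 (shut) to 1.0 (fully open); "grasp_force": force on a finger pad.
Only numpy, scipy, OpenCV 4.12 (cv2) and the standard library are available. Lean on these libraries where they do the work, as an engineer would, in place of code of your own. Each camera call takes 0.05 s, during which the arm holds its last target. There are 200 camera calls.

### The job

Raise the guard flap of the lamp chest and set its prop stay so that the flap rests on it, and only then take out every lamp and lay it flat, mounting rib up, in the bin whose sample lamp has the same colour. With all lamps in their bins, lift the flap off the stay, fold the stay down again and shut the flap completely; leave the other things on the bench alone.

Things in the scene. Friction and masses are not known exactly. Their poses are not given: they have to be found in the camera images.
- chest: grey steel lamp chest fixed to the bench, 210 (x) x 382 (y) x 90 mm high, origin mid underside, front (-x) towards the robot. Lamps lie side by side, lengthways along x, in two bays (x -100 to +23; y -110 to -44 and -20 to +186 mm), floor 26 mm and the ridge between 52 mm above the bench. Behind (x > 23) and beside (y < -110) the bays a closed deck, top at 72 mm
- flap (a joint): angle of the guard flap (yellow frame, clear window, 205 x 382 x 8 mm, 0.5 kg) covering the chest, hinged along its rear edge: 0 shut, 1.5 fully up (stop). A soft-close damper (7 N m s/rad) lets it sink slowly by itself from any angle: from 1.5 to 1.3 in some 15 to 20 s, shut in about 45 s. With the stay up it comes to rest on it at about 1.3
- hinge (a point): point on the flap's hinge axis (which runs along the chest's y), mid width: in the chest's frame (105, 0, 94) mm
- flap_bar (a point): middle of the black round grip bar of the flap, 12 mm thick, 140 mm long along y, in the plane of the flap, 45 mm before its front edge (34 mm clear gap to the chest wall when shut) and 250 mm from the hinge axis
- stay (a joint): angle of the prop stay, an L-shaped rod: 0 lying folded along the chest's +y on the rear deck, 1.57 upright, 1.65 its end stop just past upright, where it stays by itself. Light pivot friction; below about 1 rad it falls back. It turns about the chest's x, raising its grip end
- stay_pivot (a point): pivot of the stay: in the chest's frame (60, -172, 80) mm. The stay swings past the flap, up or down, only while the flap is at about 1.4 or more; while the stay is up the flap cannot shut
- stay_grip (a point): middle of the stay's blue grip sleeve (14 mm thick, 70 mm long). The rod, 12 mm thick, is 140 mm long from its pivot, then bends at right angles and runs 100 mm along the chest's -x; this point is 75 mm along that end. Folded, it lies over the ridge between the bays, 80 mm above the bench; its axis always points along the chest's x
- red_lamp_1: red motorcycle tail or signal lamp, 100 x 64 mm flat red lens body 26 mm thick lying lens down, with a black mounting rib 60 mm long (along x), 20 mm wide (along y) and 28 mm high standing on its middle, so 54 mm high in all; about 160 g. Origin: middle of its underside, z up through the rib. May be absent
- red_lamp_2: red motorcycle tail or signal lamp, 100 x 64 mm flat red lens body 26 mm thick lying lens down, with a black mounting rib 60 mm long (along x), 20 mm wide (along y) and 28 mm high standing on its middle, so 54 mm high in all; about 160 g. Origin: middle of its underside, z up through the rib. May be absent
- amber_lamp_1: amber motorcycle tail or signal lamp, 100 x 64 mm flat amber lens body 26 mm thick lying lens down, with a black mounting rib 60 mm long (along x), 20 mm wide (along y) and 28 mm high standing on its middle, so 54 mm high in all; about 160 g. Origin: middle of its underside, z up through the rib. May be absent
- amber_lamp_2: amber motorcycle tail or signal lamp, 100 x 64 mm flat amber lens body 26 mm thick lying lens down, with a black mounting rib 60 mm long (along x), 20 mm wide (along y) and 28 mm high standing on its middle, so 54 mm high in all; about 160 g. Origin: middle of its underside, z up through the rib. May be absent
- left_bin: blue plastic bin fixed to the bench on the robot's left (+y): inside 142 (x) x 172 (y) mm, inner floor 4 mm and rim 60 mm above the bench, open on top. Origin: middle of its underside. A solid ledge 45 mm high adjoins its +x end; the sample lamp that shows the bin's colour is fixed on that ledge, 116 mm from the bin's origin along its +x
- right_bin: blue plastic bin fixed to the bench on the robot's right (-y): inside 142 (x) x 172 (y) mm, inner floor 4 mm and rim 60 mm above the bench, open on top. Origin: middle of its underside. A solid ledge 45 mm high adjoins its +x end; the sample lamp that shows the bin's colour is fixed on that ledge, 116 mm from the bin's origin along its +x
- red_sample: red sample lamp, as the red lamps, fixed on the ledge of one of the bins: that bin is for red lamps. Origin: middle of its underside. Not to be moved
- amber_sample: amber sample lamp fixed on the ledge of the other bin: that bin is for amber lamps. Origin: middle of its underside. Not to be moved
- wrench: loose steel wrench, 160 mm, lying in front of the chest. Not part of the job: leave it alone
- screwdriver: loose screwdriver, 180 mm, lying in front of the chest. Not part of the job: leave it alone
- spray_can: loose spray can, 56 mm across, 160 mm high, behind the chest. Not part of the job: leave it alone
- jar: loose glass jar, 70 mm across, 90 mm high. Not part of the job: leave it alone
- mug: loose white mug, 80 mm across, 90 mm high. Not part of the job: leave it alone
- trim_ring: loose steel headlamp trim ring, 100 mm across, 20 mm high. Not part of the job: leave it alone
- carton: loose cardboard carton, 80 x 110 x 70 mm high. Not part of the job: leave it alone

How it is judged:
By the outcome, as a careful person would: the job done as asked, in the order asked, and still so for the second after the job is handed in, with the robot touching nothing.
Of red_lamp_1, red_lamp_2, amber_lamp_1, amber_lamp_2 only 2 to 4 are there at a start; the rules pass over those that are not, and their reading is None.
At some moment in a run one of red_lamp_1, red_lamp_2, amber_lamp_1, amber_lamp_2 may be knocked a few centimetres aside while the robot is not near it.
Once in a run the grip may slacken for a moment while it holds something.
It also fails if it takes over 210 s, if anything falls off the work surface, if the arm or the gripper's body presses on something with over 40 N, if the wrist force passes 120 N, or if a joint passes its speed limit or range.

## Working session

There is one attempt and no reset: what is moved stays moved. The work goes in short steps, Python scripts to look and compute and a tool call to move; the robot and the scene stay as the last step left them, time stands still between calls to the robot, and variables do not carry over. Pictures are saved under pics/ and viewed, at most 14 in all, crops included, and the job is handed in when it is done.

Besides the shell and the picture viewer there is one more tool, called after "Request:" by a JSON object that holds its "name" and its "arguments". drive_tool: Moves the arm, as the interface text tells. Its arguments: {"type":"object","properties":{"motion":{"type":"array","items":{"type":"array"}},"gripper":{"type":"number"}},"required":["motion"]}

```bash
ls; mkdir -p pics; cat > h.py <<'E'
import numpy as np, cv2
from rig import read_state, capture, camera_info, hand_in
def snap(cam,name):
    s=read_state(); im=capture(cam); cv2.imwrite(f'pics/{name}.png',cv2.cvtColor(im,cv2.COLOR_RGB2BGR)); return s,im
def cam(name,s=None):
    c=camera_info(name); f=210/np.tan(np.radians(c['fovy'])/2)
    if 'T_tool_cam' in c:
        T=np.eye(4);T[:3,:3]=s['tcp_rot'];T[:3,3]=s['position'];T=T@np.array(c['T_tool_cam']);R,p=T[:3,:3],T[:3,3]
    else: R,p=np.array(c['orientation']),np.array(c['xyz'])
    return f,c['cx'],c['cy'],R,p
def ray(C,u,v,z):
    f,cx,cy,R,p=C; d=R@np.array([(u-cx)/f,(v-cy)/f,1]); return p+d*(z-p[2])/d[2]
def proj(C,P):
    f,cx,cy,R,p=C; q=(np.atleast_2d(P)-p)@R; return np.c_[cx+f*q[:,0]/q[:,2],cy+f*q[:,1]/q[:,2]]
E
python3 - <<'E'
from h import *
for n in('top','scene'):
    s,_=snap(n,n+'0'); print(camera_info(n))
print(camera_info('wrist')); print(s)
E
```

```text
pics
{'fovy': 42.55215638073285, 'cx': 271.23653679387894, 'cy': 214.49252214475598, 'xyz': array([0.38989523, 0.00459359, 1.48617857]), 'orientation': array([[-0.02985922, -0.99403847,  0.10486153],
       [-0.99955358,  0.02980256, -0.00210762],
       [-0.00103008, -0.10487765, -0.9944846 ]])}
{'fovy': 54.960414980333205, 'cx': 282.9076768298867, 'cy': 211.48878038169192, 'xyz': array([1.44420517, 0.41791227, 0.85229718]), 'orientation': array([[-0.45333683,  0.52947703, -0.71703541],
       [ 0.89110395,  0.28770628, -0.35093996],
       [ 0.02048094, -0.7980471 , -0.60224693]])}
{'fovy': 71.15620610399704, 'cx': 283.09891328458025, 'cy': 211.12714952506087, 'T_tool_cam': array([[-1.53158410e-03, -9.63188777e-01, -2.68821567e-01,
         7.29399107e-02],
       [ 9.99998819e-01, -1.44035991e-03, -5.36578197e-04,
        -4.96323200e-04],
       [ 1.29626289e-04, -2.68822072e-01,  9.63189845e-01,
        -1.63328813e-01],
       [ 0.00000000e+00,  0.00000000e+00,  0.00000000e+00,
         1.00000000e+00]])}
{'time_s': 0.05, 'joint_positions': array([-8.09304182e+01,  3.02793188e+01,  8.21519203e+01, -1.22194344e-03,
        6.76864561e+01, -1.02269144e+01]), 'qvel': array([-0.05041005, -0.04127616, -0.04889595,  0.10204044,  0.06345267,
        0.01706939]), 'tau': array([ 5.76385719e-04, -4.41366291e+01, -1.77342671e+01,  6.36242959e-02,
        5.33825706e-02, -4.17943227e-05]), 'position': array([ 0.2064529 , -0.58919954,  0.2215926 ]), 'tcp_rot': array([[ 9.43818538e-01,  3.30463990e-01, -3.43289439e-04],
       [ 3.30463988e-01, -9.43816428e-01,  2.02537446e-03],
       [ 3.45311114e-04, -2.02503076e-03, -9.99997890e-01]]), 'force': array([-0.32230211, -0.18611685, -0.61112364]), 'moment': array([-0.02471276,  0.00099455, -0.00810437]), 'grasp_force': 0.0, 'opening': 0.9984161255686617}
```

View pics/top0.png

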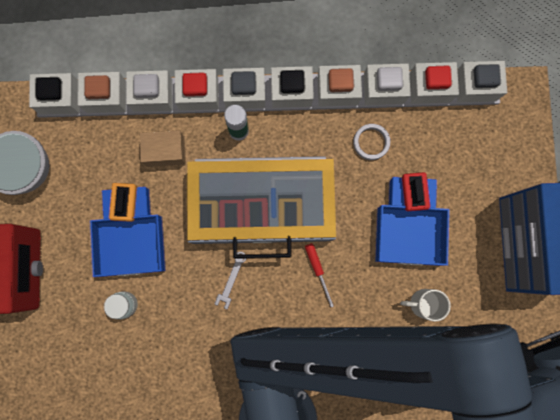

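View pics/scene0.png

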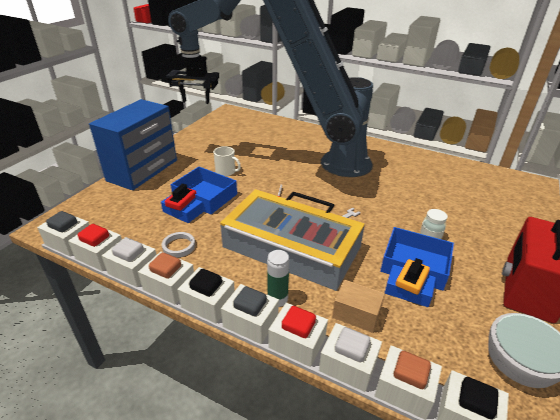

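The top view shows the shut chest around (262,200). From left to right the lamps are amber (207,214), red (231,213), red (257,212), the stay sleeve (273,197), then amber (290,213). The amber sample (122,202) is at the left bin and the red one (416,191) at the right.

```bash
cat >> h.py <<'E'
def rect(C,mask,z,box):
    u0,v0,u1,v1=box; m=np.zeros_like(mask); m[v0:v1,u0:u1]=mask[v0:v1,u0:u1]
    v,u=np.nonzero(m); P=np.array([ray(C,a,b,z)[:2] for a,b in zip(u,v)],np.float32)
    return cv2.minAreaRect(P*1000), P.mean(0)
E
python3 - <<'E'
from h import *
im=cv2.imread('pics/top0.png'); hsv=cv2.cvtColor(im,cv2.COLOR_BGR2HSV); C=cam('top')
Y=cv2.inRange(hsv,(20,120,80),(32,255,255)); 
print('flap',rect(C,Y,.098,(170,145,350,255)))
O=cv2.inRange(hsv,(8,180,150),(25,255,255)); print('amb',rect(C,O,.071,(105,180,140,225)))
R=cv2.inRange(hsv,(0,180,100),(5,255,255))|cv2.inRange(hsv,(174,150,100),(180,255,255)); print('red',rect(C,R,.071,(400,170,432,212)))
B=cv2.inRange(hsv,(108,150,50),(125,255,255))
print('stay',rect(C,B,.082,(262,170,284,225)))
for b in((85,180,170,285),(370,170,455,275)): print('bin',rect(C,B,.06,b))
for u,v in((207,214),(231,213),(257,212),(290,213)): print(ray(C,u,v,.08))
print('bar',ray(C,235,257,.094),ray(C,290,254,.094))
E
```

```text
flap (((577.6002197265625, 28.611419677734375), (380.8071594238281, 203.11402893066406), 89.51541900634766), array([0.57590497, 0.03070817], dtype=float32))
amb (((585.53173828125, 394.6065673828125), (60.7066535949707, 96.00552368164062), 84.90839385986328), array([0.5878096 , 0.39503923], dtype=float32))
red (((589.8969116210938, -383.2401428222656), (97.58514404296875, 61.15975570678711), 3.0807340145111084), array([ 0.58859843, -0.37988287], dtype=float32))Traceback (most recent call last):
  File "<stdin>", line 8, in <module>
  File "h.py", line 18, in rect
    return cv2.minAreaRect(P*1000), P.mean(0)
           ~~~~~~~~~~~~~~~^^^^^^^^
cv2.error: OpenCV(4.12.0) /io/opencv/modules/imgproc/src/convhull.cpp:143: error: (-215:Assertion failed) total >= 0 && (depth == CV_32F || depth == CV_32S) in function 'convexHull'
```

```bash
cat >> h.py <<'E'
from scipy.spatial.transform import Rotation as Ro
CH=np.array([.5751,.0286]); CY=np.radians(-.5)
def ch(x,y,z):  # chest mm -> world m
    c,s=np.cos(CY),np.sin(CY); return np.array([CH[0]+(c*x-s*y)/1000,CH[1]+(s*x+c*y)/1000,z/1000])
def down(yaw):
    a=np.radians(yaw); return np.array([[np.cos(a),np.sin(a),0],[np.sin(a),-np.cos(a),0],[0,0,-1.]])
def plan(way,s=None,step=48,p=None,R=None):
    """way: (xyz m, yaw deg or R[, step]); prints rows grouped by 5"""
    s=s or read_state()
    p=np.array(s['position'])*1000 if p is None else p*1000; R=np.array(s['tcp_rot']) if R is None else R
    rows=[]
    for w in way:
        q=np.array(w[0])*1000; Q=down(w[1]) if np.isscalar(w[1]) else w[1]; st=w[2] if len(w)>2 else step
        tot=Ro.from_matrix(R.T@Q).as_rotvec(); n=int(max(1,np.ceil(np.linalg.norm(q-p)/st),np.ceil(np.linalg.norm(tot)/.14)))
        p0,R0=p.copy(),R.copy()
        for k in range(1,n+1):
            d=R.T@(p0+(q-p0)*k/n-p); t=Ro.from_matrix(R.T@R0@Ro.from_rotvec(tot*k/n).as_matrix()).as_rotvec()
            d=np.round(d,0); t=np.round(t,2); p=p+R@d; R=R@Ro.from_rotvec(t).as_matrix()
            g=lambda v:'['+','.join('%g'%(x+0) for x in v)+']'
            rows.append('[%s,%s]'%(g(d),g(t)))
        rows.append('|')
    k=0
    for r in rows:
        if r=='|': print('   --'); k=0; continue
        print(r,end=',' ); k+=1
        if k%5==0: print()
    print('end',p.round(1)); return p/1000,R
E
python3 - <<'E'
from h import *
b=ch(-145,0,94); print(b)
plan([((.45,-.3,.22),50),((b[0],b[1],.16),89.5),((b[0],b[1],.075),89.5,30)])
im=cv2.imread('pics/top0.png'); C=cam('top'); print('bar',ray(C,235,257,.094),ray(C,290,254,.094))
for u,v in((207,214),(231,213),(257,212),(290,213)): print(ray(C,u,v,.08))
print(proj(C,[ch(-145,-70,94),ch(-145,70,94),ch(-15,-32,80)]))
E
```

```text
[0.43010552 0.02986535 0.094     ]
[[41,-24,0],[0,0,-0.07]],[[42,-21,1],[0,0,-0.06]],[[43,-19,0],[0,0,-0.07]],[[45,-15,0],[0,0,-0.07]],[[46,-13,0],[0,0,-0.06]],
[[46,-9,1],[0,0,-0.07]],[[47,-7,0],[0,0,-0.07]],[[47,-3,0],[0,0,-0.07]],   --
[[34,-32,9],[0,0,-0.1]],[[38,-29,8],[0,0,-0.1]],[[40,-25,9],[0,0,-0.09]],[[42,-21,9],[0,0,-0.1]],[[44,-17,8],[0,0,-0.1]],
[[46,-12,9],[0,0,-0.1]],[[46,-7,9],[0,0,-0.1]],   --
[[0,0,28],[0,0,0]],[[0,0,29],[0,0,0]],[[0,0,28],[0,0,0]],   --
end [430.6  29.9  74.8]
bar [0.42948867 0.09818216 0.094     ] [ 0.43295882 -0.04361138  0.094     ]
[0.54451369 0.16996024 0.08      ]
[0.54526444 0.10698518 0.08      ]
[0.54585816 0.03874691 0.08      ]
[ 0.5406266  -0.04769119  0.08      ]
[[288.69463614 255.38801648]
 [234.33665108 256.54165096]
 [272.8482327  206.24069674]]
```

Request:
{"name": "drive_tool", "arguments": {"motion": [[[41,-24,0],[0,0,-0.07]],[[42,-21,1],[0,0,-0.06]],[[43,-19,0],[0,0,-0.07]],[[45,-15,0],[0,0,-0.07]],[[46,-13,0],[0,0,-0.06]]], "gripper": 0.345}}

```text
time_s: 0.6
position: [0.3596, -0.407, 0.2212]
tcp_rot: [[0.785, 0.62, -0.0], [0.62, -0.785, 0.001], [0.0, -0.001, -1.0]]
force: [0.2, 1.0, 0.7]
opening: 0.633
grasp_force: 0.0
```

Request:
{"name": "drive_tool", "arguments": {"motion": [[[46,-9,1],[0,0,-0.07]],[[47,-7,0],[0,0,-0.07]],[[47,-3,0],[0,0,-0.07]]]}}

```text
time_s: 0.9
position: [0.4506, -0.2984, 0.2203]
tcp_rot: [[0.638, 0.77, -0.001], [0.77, -0.638, 0.001], [0.0, -0.001, -1.0]]
force: [-0.2, -1.2, -0.4]
opening: 0.383
grasp_force: 0.0
```

Request:
{"name": "drive_tool", "arguments": {"motion": [[[34,-32,9],[0,0,-0.1]],[[38,-29,8],[0,0,-0.1]],[[40,-25,9],[0,0,-0.09]],[[42,-21,9],[0,0,-0.1]],[[44,-17,8],[0,0,-0.1]]]}}

```text
time_s: 1.4
position: [0.4348, -0.0632, 0.1771]
tcp_rot: [[0.199, 0.98, -0.0], [0.98, -0.199, 0.0], [0.0, -0.0, -1.0]]
force: [0.4, 0.2, 0.1]
opening: 0.348
grasp_force: 0.0
```

Request:
{"name": "drive_tool", "arguments": {"motion": [[[46,-12,9],[0,0,-0.1]],[[46,-7,9],[0,0,-0.1]],[[0,0,0],[0,0,0]],[[0,0,0],[0,0,0]]]}}

```text
time_s: 1.8
position: [0.4304, 0.03, 0.1593]
tcp_rot: [[0.001, 1.0, -0.001], [1.0, -0.001, -0.0], [-0.0, -0.001, -1.0]]
force: [0.9, 0.7, -0.9]
opening: 0.345
grasp_force: 0.0
```

```bash
python3 - <<'E'
from h import *
s,im=snap('wrist','w1'); C=cam('wrist',s)
print(s['position'],s['tcp_rot'],s['joint_positions'].round(1),s['opening'],s['force'])
print(proj(C,[ch(-145,-70,94),ch(-145,0,94),ch(-145,70,94)]))
E
```

```text
[0.4303537  0.03003306 0.15930587] [[ 1.05259134e-03  9.99999188e-01 -7.18996387e-04]
 [ 9.99999426e-01 -1.05273617e-03 -2.01077758e-04]
 [-2.01834508e-04 -7.18784321e-04 -9.99999721e-01]] [-10.9  21.7 112.8  -0.   45.6 -10.8] 0.3447570396419527 [ 0.8972432   0.6949856  -0.94741202]
[[283.26948429 298.70473151]
 [283.80890793 223.07691144]
 [284.43984519 134.61877443]]
```

View pics/w1.png

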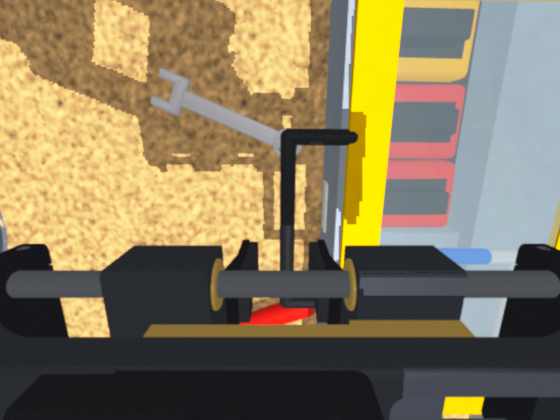

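The wrist view shows the bar at u≈288 between the fingers, about 1 mm from where I projected it. I'll descend and grip.

Request:
{"name": "drive_tool", "arguments": {"motion": [[[0,1,28],[0,0,0]],[[0,0,28],[0,0,0]],[[0,0,28],[0,0,0]],[[0,0,0],[0,0,0]]]}}

```text
time_s: 2.25
position: [0.4305, 0.0274, 0.0734]
tcp_rot: [[0.008, 1.0, -0.005], [1.0, -0.008, 0.001], [0.001, -0.005, -1.0]]
force: [-0.4, 0.4, 0.9]
opening: 0.348
grasp_force: 0.0
```

Request:
{"name": "drive_tool", "arguments": {"motion": [[[0,0,0],[0,0,0]],[[0,0,0],[0,0,0]],[[0,0,0],[0,0,0]],[[0,0,0],[0,0,0]],[[0,0,0],[0,0,0]]], "gripper": 0}}

```text
time_s: 2.75
position: [0.4335, 0.0284, 0.0767]
tcp_rot: [[0.004, 1.0, 0.004], [1.0, -0.004, -0.001], [-0.001, 0.004, -1.0]]
force: [1.1, -1.5, 6.2]
opening: 0.128
grasp_force: 30.0
```

```bash
python3 - <<'E'
from h import *
h=ch(105,0,94); th=np.linspace(0,1.49,33); a=np.array([[-250*np.cos(t),250*np.sin(t)] for t in th]); r=np.round(a-a[0]).astype(int)
d=np.diff(r,axis=0)
for i in range(0,32,5): print(','.join('[[0,%d,%d],[0,0,0]]'%(x,-z) for x,z in d[i:i+5]), 'end z',(r[min(i+5,32)]), th[min(i+5,32)])
E
```

```text
[[0,0,-12],[0,0,0]],[[0,1,-11],[0,0,0]],[[0,1,-12],[0,0,0]],[[0,2,-11],[0,0,0]],[[0,3,-12],[0,0,0]] end z [ 7 58] 0.2328125
[[0,3,-11],[0,0,0]],[[0,3,-11],[0,0,0]],[[0,4,-11],[0,0,0]],[[0,5,-11],[0,0,0]],[[0,5,-10],[0,0,0]] end z [ 27 112] 0.465625
[[0,5,-11],[0,0,0]],[[0,6,-10],[0,0,0]],[[0,6,-9],[0,0,0]],[[0,7,-10],[0,0,0]],[[0,8,-9],[0,0,0]] end z [ 59 161] 0.6984375
[[0,7,-8],[0,0,0]],[[0,8,-9],[0,0,0]],[[0,9,-8],[0,0,0]],[[0,9,-7],[0,0,0]],[[0,9,-8],[0,0,0]] end z [101 201] 0.93125
[[0,9,-6],[0,0,0]],[[0,10,-7],[0,0,0]],[[0,10,-5],[0,0,0]],[[0,11,-6],[0,0,0]],[[0,10,-5],[0,0,0]] end z [151 230] 1.1640625
[[0,11,-4],[0,0,0]],[[0,11,-4],[0,0,0]],[[0,11,-3],[0,0,0]],[[0,11,-3],[0,0,0]],[[0,12,-2],[0,0,0]] end z [207 246] 1.396875
[[0,11,-2],[0,0,0]],[[0,12,-1],[0,0,0]] end z [230 249] 1.49
```

Request:
{"name": "drive_tool", "arguments": {"motion": [[[0,0,-12],[0,0,0]],[[0,1,-11],[0,0,0]],[[0,1,-12],[0,0,0]],[[0,2,-11],[0,0,0]],[[0,3,-12],[0,0,0]]]}}

```text
time_s: 3.25
position: [0.4395, 0.0284, 0.1329]
tcp_rot: [[0.003, 1.0, 0.001], [1.0, -0.003, -0.001], [-0.001, 0.001, -1.0]]
force: [4.8, -3.4, -18.3]
opening: 0.123
grasp_force: 30.0
```

Request:
{"name": "drive_tool", "arguments": {"motion": [[[0,3,-11],[0,0,0]],[[0,3,-11],[0,0,0]],[[0,4,-11],[0,0,0]],[[0,5,-11],[0,0,0]],[[0,5,-10],[0,0,0]]]}}

```text
time_s: 3.75
position: [0.4531, 0.0299, 0.1862]
tcp_rot: [[0.003, 1.0, -0.013], [1.0, -0.003, 0.002], [0.002, -0.013, -1.0]]
force: [-5.9, -0.4, -3.7]
opening: 0.151
grasp_force: 3.0
```

Request:
{"name": "drive_tool", "arguments": {"motion": [[[0,5,-11],[0,0,0]],[[0,6,-10],[0,0,0]],[[0,6,-9],[0,0,0]],[[0,7,-10],[0,0,0]],[[0,8,-9],[0,0,0]]]}}

```text
time_s: 4.25
position: [0.4752, 0.03, 0.232]
tcp_rot: [[0.001, 0.999, -0.037], [1.0, -0.001, 0.001], [0.001, -0.037, -0.999]]
force: [-22.8, -2.4, -2.2]
opening: 0.122
grasp_force: 30.0
```

Request:
{"name": "drive_tool", "arguments": {"motion": [[[0,7,-8],[0,0,0]],[[0,8,-9],[0,0,0]],[[0,9,-8],[0,0,0]],[[0,9,-7],[0,0,0]],[[0,9,-8],[0,0,0]]]}}

```text
time_s: 4.75
position: [0.5079, 0.0297, 0.2722]
tcp_rot: [[0.001, 0.998, -0.06], [1.0, -0.001, 0.0], [0.0, -0.06, -0.998]]
force: [-40.3, -4.0, 18.8]
opening: 0.117
grasp_force: 30.8
```

Request:
{"name": "drive_tool", "arguments": {"motion": [[[0,9,-6],[0,0,0]],[[0,10,-7],[0,0,0]],[[0,10,-5],[0,0,0]],[[0,11,-6],[0,0,0]],[[0,10,-5],[0,0,0]]]}}

```text
time_s: 5.25
position: [0.5556, 0.0292, 0.3094]
tcp_rot: [[0.001, 0.998, -0.062], [1.0, -0.001, -0.002], [-0.002, -0.062, -0.998]]
force: [-54.6, -3.2, 58.3]
opening: 0.109
grasp_force: 36.9
```

Request:
{"name": "drive_tool", "arguments": {"motion": [[[0,11,-4],[0,0,0]],[[0,11,-4],[0,0,0]],[[0,11,-3],[0,0,0]],[[0,11,-3],[0,0,0]],[[0,12,-2],[0,0,0]]]}}

```text
time_s: 5.75
position: [0.6275, 0.0284, 0.3393]
tcp_rot: [[0.002, 1.0, -0.013], [1.0, -0.002, -0.004], [-0.004, -0.013, -1.0]]
force: [-36.5, -0.5, 70.6]
opening: 0.089
grasp_force: 46.2
```

Request:
{"name": "drive_tool", "arguments": {"motion": [[[0,11,-2],[0,0,0]],[[0,10,-1],[0,0,0]],[[0,0,0],[0,0,0]],[[0,0,0],[0,0,0]]]}}

```text
time_s: 6.15
position: [0.6656, 0.0279, 0.3458]
tcp_rot: [[0.003, 0.999, 0.032], [1.0, -0.003, -0.004], [-0.004, 0.032, -0.999]]
force: [-7.0, 1.3, 54.9]
opening: 0.078
grasp_force: 43.1
```

Request:
{"name": "drive_tool", "arguments": {"motion": [[[0,0,0],[0,0,0]],[[0,0,0],[0,0,0]],[[0,0,0],[0,0,0]],[[0,0,-40],[0,0,0]],[[0,-20,-40],[0,0,0]]], "gripper": 0.345}}

```text
time_s: 6.65
position: [0.6391, 0.0282, 0.4009]
tcp_rot: [[0.004, 1.0, -0.009], [1.0, -0.004, 0.001], [0.001, -0.009, -1.0]]
force: [0.0, -0.0, 0.8]
opening: 0.333
grasp_force: 0.0
```

```bash
python3 - <<'E'
from h import *
s,_=snap('scene','s1'); print(s['time_s'],s['position'],s['opening'],s['tcp_rot'])
g=ch(7,-32,80)
plan([((.50,.01,.36),140),((g[0],g[1],.17),179.5),((g[0],g[1],.064),179.5,30)],s=dict(position=s['position'],tcp_rot=s['tcp_rot']))
E
```

```text
6.65 [0.63910492 0.02822739 0.40086186] 0.3326993068828002 [[ 0.0039728   0.99995523 -0.00858794]
 [ 0.99999135 -0.00396207  0.00126608]
 [ 0.001232   -0.0085929  -0.99996232]]
[[-3,-20,6],[0,0,-0.13]],[[0,-20,6],[0,0,-0.12]],[[2,-20,6],[0,0,-0.13]],[[5,-19,6],[0,0,-0.12]],[[7,-19,6],[0,0,-0.13]],
[[10,-17,6],[0,-0.01,-0.12]],[[11,-16,6],[-0.01,0,-0.13]],   --
[[-14,8,38],[0,0,-0.14]],[[-15,6,38],[0,0,-0.13]],[[-16,4,38],[0,0,-0.14]],[[-16,2,38],[0,0,-0.14]],[[-17,0,38],[0,0,-0.14]],
   --
[[0,0,27],[0,0,0]],[[0,0,26],[0,0,0]],[[1,0,27],[0,0,0]],[[0,0,26],[0,0,0]],   --
end [581.8  -3.3  64.3]
```

View pics/s1.png

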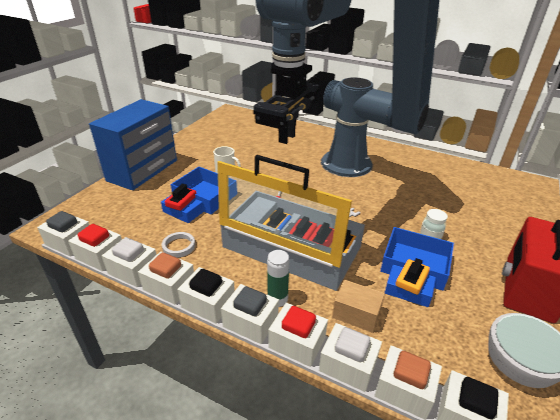

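The flap stands nearly upright (grip bar at about (282,165)), so I'll go straight to the stay.

Request:
{"name": "drive_tool", "arguments": {"motion": [[[-3,-20,6],[0,0,-0.13]],[[0,-20,6],[0,0,-0.12]],[[2,-20,6],[0,0,-0.13]],[[5,-19,6],[0,0,-0.12]],[[7,-19,6],[0,0,-0.13]]], "gripper": 0.3}}

```text
time_s: 7.2
position: [0.5383, 0.0149, 0.3721]
tcp_rot: [[-0.59, 0.807, -0.005], [0.807, 0.59, 0.001], [0.004, -0.004, -1.0]]
force: [-0.8, 0.3, -0.3]
opening: 0.3
grasp_force: 0.0
```

Request:
{"name": "drive_tool", "arguments": {"motion": [[[10,-17,6],[0,0,-0.12]],[[11,-16,6],[0,0,-0.13]],[[-14,8,38],[0,0,-0.14]],[[-15,6,38],[0,0,-0.13]],[[-16,4,38],[0,0,-0.14]]]}}

```text
time_s: 7.7
position: [0.5484, 0.0017, 0.2461]
tcp_rot: [[-0.961, 0.275, -0.003], [0.275, 0.961, 0.001], [0.003, -0.0, -1.0]]
force: [0.2, 0.5, 0.7]
opening: 0.302
grasp_force: 0.0
```

Request:
{"name": "drive_tool", "arguments": {"motion": [[[-16,2,38],[0,0,-0.14]],[[-17,0,38],[0,0,-0.14]],[[0,0,0],[0,0,0]],[[0,0,0],[0,0,0]]]}}

```text
time_s: 8.1
position: [0.5805, -0.0032, 0.1706]
tcp_rot: [[-1.0, 0.007, -0.006], [0.007, 1.0, 0.001], [0.006, 0.001, -1.0]]
force: [-0.2, -0.2, 1.1]
opening: 0.298
grasp_force: 0.0
```

```bash
python3 - <<'E'
from h import *
s,_=snap('wrist','w2'); print(s['time_s'],s['position'],s['opening'],s['tcp_rot'],s['joint_positions'].round(0))
C=cam('wrist',s); print(proj(C,[ch(-50,-32,80),ch(20,-32,80)]))
E
```

```text
8.1 [ 0.5804695  -0.00319275  0.17061651] 0.29841590973280835 [[-0.99995824  0.00687527 -0.00602024]
 [ 0.00686773  0.99997561  0.0012715 ]
 [ 0.00602884  0.0012301  -0.99998107]] [ -11.   31.   91.    0.   58. -101.]
[[282.45772494 152.47869269]
 [282.47659364 230.42307462]]
```

View pics/w2.png

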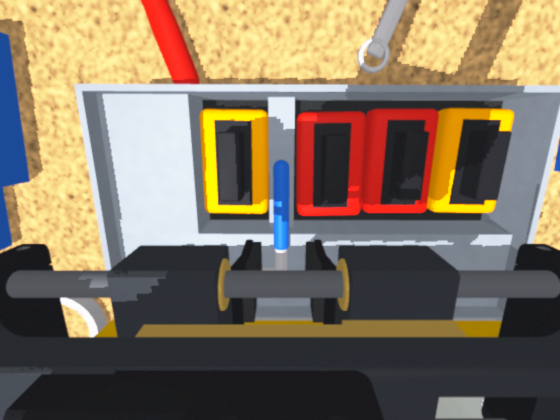

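```bash
python3 - <<'E'
from h import *
s=read_state(); C=cam('wrist',s); print(s['time_s'])
for n,P in dict(frontL=(-105,191,90),frontR=(-105,-191,90),backedge=(23,-32,72),bayR=(23,-110,72),bayRf=(-100,-110,72),bayL=(23,186,72),sl0=(-50,-32,80),sl1=(20,-32,80)).items(): print(n,proj(C,[ch(*P)]).round(0))
for u,v in((282,160),(282,250)): print(ray(C,u,v,.08),ray(C,u,v,.087))
E
```

```text
8.15
frontL [[571.  79.]]
frontR [[77. 79.]]
backedge [[283. 229.]]
bayR [[200. 229.]]
bayRf [[190.  89.]]
bayL [[513. 229.]]
sl0 [[283. 151.]]
sl1 [[283. 228.]]
[ 0.53269063 -0.00364024  0.08      ] [ 0.53202131 -0.00361028  0.087     ]
[ 0.61625734 -0.00439624  0.08      ] [ 0.6133027  -0.00434561  0.087     ]
```

Request:
{"name": "drive_tool", "arguments": {"motion": [[[0,-1,30],[0,0,0]],[[0,0,30],[0,0,0]],[[0,0,30],[0,0,0]],[[0,0,15],[0,0,0]],[[0,0,0],[0,0,0]]]}}

```text
time_s: 8.65
position: [0.5813, -0.0043, 0.0679]
tcp_rot: [[-1.0, 0.006, -0.001], [0.006, 1.0, 0.0], [0.001, 0.0, -1.0]]
force: [0.6, 0.1, 0.0]
opening: 0.301
grasp_force: 0.0
```

Request:
{"name": "drive_tool", "arguments": {"motion": [[[0,0,0],[0,0,0]],[[0,0,0],[0,0,0]],[[0,0,0],[0,0,0]],[[0,0,0],[0,0,0]]], "gripper": 0}}

```text
time_s: 9.05
position: [0.5837, -0.0051, 0.0697]
tcp_rot: [[-1.0, 0.005, 0.004], [0.005, 1.0, -0.001], [-0.004, -0.001, -1.0]]
force: [-0.7, -0.4, 6.7]
opening: 0.147
grasp_force: 30.0
```

```bash
python3 - <<'E'
from h import *
th=np.linspace(0,1.63,13); a=np.array([[140*np.cos(t),140*np.sin(t)] for t in th]); r=np.round(a-a[0]).astype(int)
d=np.diff(r,axis=0)
for i in range(0,12,5): print(','.join('[[0,%d,%d],[0,0,0]]'%(x,-z) for x,z in d[i:i+5]), 'end',(r[min(i+5,12)]), th[min(i+5,12)])
E
```

```text
[[0,-1,-19],[0,0,0]],[[0,-4,-19],[0,0,0]],[[0,-6,-17],[0,0,0]],[[0,-9,-17],[0,0,0]],[[0,-11,-16],[0,0,0]] end [-31  88] 0.6791666666666667
[[0,-13,-14],[0,0,0]],[[0,-15,-12],[0,0,0]],[[0,-16,-10],[0,0,0]],[[0,-17,-8],[0,0,0]],[[0,-18,-5],[0,0,0]] end [-110  137] 1.3583333333333334
[[0,-19,-3],[0,0,0]],[[0,-19,0],[0,0,0]] end [-148  140] 1.63
```

Request:
{"name": "drive_tool", "arguments": {"motion": [[[0,-1,-19],[0,0,0]],[[0,-4,-19],[0,0,0]],[[0,-6,-17],[0,0,0]],[[0,-9,-17],[0,0,0]],[[0,-11,-16],[0,0,0]]]}}

```text
time_s: 9.55
position: [0.5832, -0.0328, 0.1571]
tcp_rot: [[-1.0, 0.007, 0.003], [0.007, 1.0, 0.006], [-0.003, 0.006, -1.0]]
force: [3.1, 6.4, 0.8]
opening: 0.147
grasp_force: 30.0
```

Request:
{"name": "drive_tool", "arguments": {"motion": [[[0,-13,-14],[0,0,0]],[[0,-15,-12],[0,0,0]],[[0,-16,-10],[0,0,0]],[[0,-17,-8],[0,0,0]],[[0,-18,-5],[0,0,0]]]}}

```text
time_s: 10.05
position: [0.5825, -0.1117, 0.2086]
tcp_rot: [[-1.0, 0.005, 0.004], [0.005, 1.0, 0.005], [-0.004, 0.005, -1.0]]
force: [-1.6, 6.1, 8.4]
opening: 0.147
grasp_force: 30.0
```

Request:
{"name": "drive_tool", "arguments": {"motion": [[[0,-19,-3],[0,0,0]],[[0,-19,0],[0,0,0]],[[0,-4,1],[0,0,0]],[[0,0,0],[0,0,0]]]}}

```text
time_s: 10.45
position: [0.5821, -0.1563, 0.2099]
tcp_rot: [[-1.0, 0.006, 0.003], [0.006, 1.0, 0.001], [-0.003, 0.001, -1.0]]
force: [-3.2, 2.4, 12.3]
opening: 0.153
grasp_force: 30.0
```

```bash
python3 - <<'E'
from h import *
s,im=snap('scene','s2'); print(s['time_s'],s['position'],s['force'],s['moment'],s['opening'])
cv2.imwrite('pics/s2c.png',cv2.cvtColor(cv2.resize(im[60:320,180:480],None,fx=2,fy=2),cv2.COLOR_RGB2BGR))
E
```

```text
10.45 [ 0.58209968 -0.15629362  0.20991703] [-3.18104425  2.38049013 12.31139886] [ 0.74094748  0.34447105 -0.03040495] 0.15300687099539595
```

View pics/s2c.png

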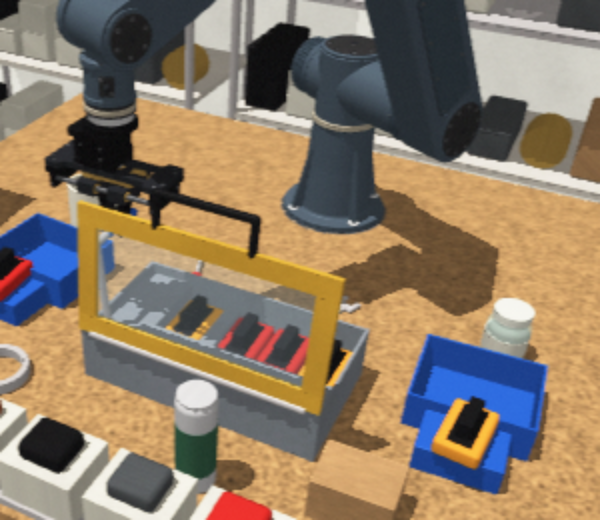

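The stay is at its end stop (travel −151 mm matches 1.65 rad). I'll release it and view the lamps while the flap settles.

Request:
{"name": "drive_tool", "arguments": {"motion": [[[0,0,0],[0,0,0]],[[0,0,0],[0,0,0]],[[0,0,0],[0,0,0]],[[0,0,-45],[0,0,0]],[[0,0,-45],[0,0,0]]], "gripper": 0.4}}

```text
time_s: 11.0
position: [0.5804, -0.1561, 0.2954]
tcp_rot: [[-1.0, 0.005, -0.005], [0.005, 1.0, 0.002], [0.005, 0.002, -1.0]]
force: [1.0, -0.2, 0.2]
opening: 0.393
grasp_force: 0.0
```

Request:
{"name": "drive_tool", "arguments": {"motion": [[[16,43,0],[0,0,0]],[[16,43,0],[0,0,0]],[[16,43,0],[0,0,0]],[[16,43,0],[0,0,0]],[[16,44,0],[0,0,0]]]}}

```text
time_s: 11.5
position: [0.5017, 0.0611, 0.2963]
tcp_rot: [[-1.0, 0.006, -0.0], [0.006, 1.0, 0.0], [0.0, 0.0, -1.0]]
force: [-0.4, 1.4, -0.6]
opening: 0.399
grasp_force: 0.0
```

Request:
{"name": "drive_tool", "arguments": {"motion": [[[0,0,0],[0,0,0]],[[0,0,0],[0,0,0]],[[0,0,0],[0,0,0]],[[0,0,0],[0,0,0]],[[0,0,0],[0,0,0]]]}}

```text
time_s: 12.0
position: [0.5032, 0.0585, 0.2964]
tcp_rot: [[-1.0, 0.007, -0.0], [0.007, 1.0, -0.0], [0.0, -0.0, -1.0]]
force: [-0.2, 0.4, -0.4]
opening: 0.399
grasp_force: 0.0
```

```bash
python3 - <<'E'
from h import *
s,im=snap('wrist','w3'); print(s['time_s'],s['position'],s['tcp_rot'],s['force'])
s2,im2=snap('scene','s3')
cv2.imwrite('pics/m3.png',cv2.cvtColor(np.vstack([im[:400,:],cv2.resize(im2[130:320,190:390],(560,200))]),cv2.COLOR_RGB2BGR))
E
```

```text
12.0 [0.50318917 0.05850248 0.29636687] [[-9.99976550e-01  6.84672035e-03 -1.46472715e-04]
 [ 6.84673500e-03  9.99976556e-01 -9.97660166e-05]
 [ 1.45786211e-04 -1.00766537e-04 -9.99999984e-01]] [-0.2493611   0.42611686 -0.36155512]
```

View pics/m3.png

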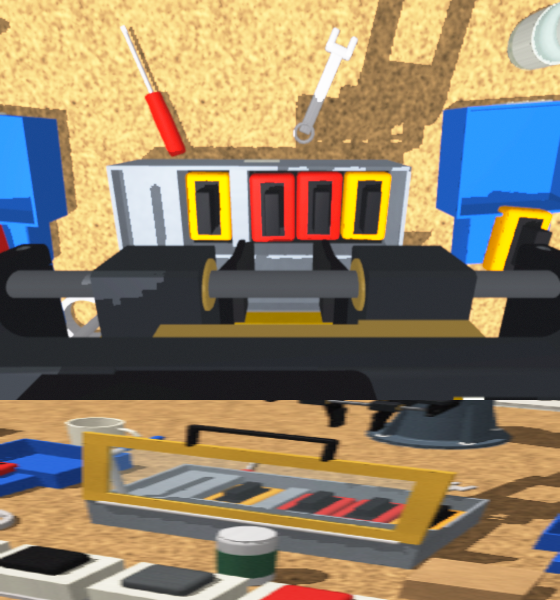

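The wrist view shows all four lamps: amber (209,207), red (272,207), red (319,206), amber (367,206). In the scene crop the flap is still leaning down slowly.

```bash
python3 - <<'E'
from h import *
P=np.array([0.50318917,0.05850248,0.29636687]); 
s=dict(position=P,tcp_rot=down(179.6)); C=cam('wrist',s)
im=cv2.imread('pics/w3.png'); hsv=cv2.cvtColor(im,cv2.COLOR_BGR2HSV)
col=cv2.inRange(hsv,(0,150,90),(35,255,255))|cv2.inRange(hsv,(172,150,90),(180,255,255))
for n,b in dict(AR=(184,165,234,248),R1=(247,165,297,248),R2=(297,165,344,248),AL=(344,165,394,248)).items():
    v,u=np.nonzero(col[b[1]:b[3],b[0]:b[2]]); u0,u1=u.min()+b[0],u.max()+b[0]; v0,v1=v.min()+b[1],v.max()+b[1]
    lo,hi=ray(C,u0,v0,.052),ray(C,u1,v1,.052); print(n,(u0,v0,u1,v1),((lo+hi)/2).round(4),(hi-lo).round(4),rect(C,col,.052,b)[0])
for n,P in dict(frontL=(-105,191,90),frontR=(-105,-191,90),).items(): print(n,proj(C,[ch(*P)]).round(0))
# bar in scene image
for n in('s1','s3'):
    g=cv2.imread(f'pics/{n}.png'); 
    Cs=cam('scene')
for th in(1.5,1.4,1.3,1.2): print(th,proj(Cs,[ch(109-250*np.cos(th),y,94+250*np.sin(th)) for y in(-70,70)]).round(0).tolist())
E
```

```text
AR (np.int64(185), np.int64(171), np.int64(231), np.int64(240)) [ 0.5347 -0.0483  0.052 ] [0.1027 0.0582 0.    ] ((534.7645263671875, -48.93071746826172), (62.19367218017578, 102.28288269042969), 89.27059173583984)
R1 (np.int64(249), np.int64(173), np.int64(296), np.int64(241)) [0.5377 0.0442 0.052 ] [0.1015 0.0657 0.    ] ((537.6517944335938, 43.95341491699219), (66.28910064697266, 101.29911804199219), 89.921142578125)
R2 (np.int64(297), np.int64(171), np.int64(343), np.int64(239)) [0.5353 0.1124 0.052 ] [0.1012 0.0685 0.    ] ((535.3280639648438, 112.31739807128906), (101.13296508789062, 67.99173736572266), 0.23535649478435516)
AL (np.int64(344), np.int64(171), np.int64(391), np.int64(240)) [0.5366 0.1806 0.052 ] [0.1028 0.0744 0.    ] ((536.6060791015625, 176.07582092285156), (65.83411407470703, 102.16459655761719), 89.51464080810547)
frontL [[412. 164.]]
frontR [[107. 164.]]
1.5 [[256.0, 157.0], [306.0, 171.0]]
1.4 [[261.0, 154.0], [310.0, 168.0]]
1.3 [[266.0, 152.0], [314.0, 165.0]]
1.2 [[270.0, 151.0], [318.0, 164.0]]
```

Request:
{"name": "drive_tool", "arguments": {"motion": [[[0,0,0],[0,0,0]],[[0,0,0],[0,0,0]],[[0,0,0],[0,0,0]],[[0,0,0],[0,0,0]],[[0,0,0],[0,0,0]]]}}

```text
time_s: 12.6
position: [0.5026, 0.0598, 0.2966]
tcp_rot: [[-1.0, 0.005, 0.0], [0.005, 1.0, 0.0], [-0.0, 0.0, -1.0]]
force: [0.2, 0.6, -0.4]
opening: 0.401
grasp_force: 0.0
```

Request:
{"name": "drive_tool", "arguments": {"motion": [[[0,0,0],[0,0,0]],[[0,0,0],[0,0,0]],[[0,0,0],[0,0,0]],[[0,0,0],[0,0,0]],[[0,0,0],[0,0,0]]]}}

```text
time_s: 13.1
position: [0.5027, 0.0597, 0.2966]
tcp_rot: [[-1.0, 0.005, 0.0], [0.005, 1.0, 0.0], [-0.0, 0.0, -1.0]]
force: [1.0, -0.3, -0.2]
opening: 0.403
grasp_force: 0.0
```

Request:
{"name": "drive_tool", "arguments": {"motion": [[[0,0,0],[0,0,0]],[[0,0,0],[0,0,0]],[[0,0,0],[0,0,0]],[[0,0,0],[0,0,0]],[[0,0,0],[0,0,0]]]}}

```text
time_s: 13.6
position: [0.5026, 0.0597, 0.2965]
tcp_rot: [[-1.0, 0.005, -0.0], [0.005, 1.0, 0.0], [0.0, 0.0, -1.0]]
force: [-0.2, 0.5, -1.2]
opening: 0.396
grasp_force: 0.0
```

Request:
{"name": "drive_tool", "arguments": {"motion": [[[0,0,0],[0,0,0]],[[0,0,0],[0,0,0]],[[0,0,0],[0,0,0]],[[0,0,0],[0,0,0]],[[0,0,0],[0,0,0]]]}}

```text
time_s: 14.1
position: [0.5026, 0.0597, 0.2965]
tcp_rot: [[-1.0, 0.005, 0.0], [0.005, 1.0, -0.0], [-0.0, -0.0, -1.0]]
force: [-0.2, -0.2, 0.2]
opening: 0.398
grasp_force: 0.0
```

Request:
{"name": "drive_tool", "arguments": {"motion": [[[0,0,0],[0,0,0]],[[0,0,0],[0,0,0]],[[0,0,0],[0,0,0]],[[0,0,0],[0,0,0]],[[0,0,0],[0,0,0]]]}}

```text
time_s: 14.6
position: [0.5026, 0.0597, 0.2965]
tcp_rot: [[-1.0, 0.005, -0.0], [0.005, 1.0, 0.0], [0.0, 0.0, -1.0]]
force: [0.0, 0.3, -0.3]
opening: 0.399
grasp_force: 0.0
```

Request:
{"name": "drive_tool", "arguments": {"motion": [[[0,0,0],[0,0,0]],[[0,0,0],[0,0,0]],[[0,0,0],[0,0,0]],[[0,0,0],[0,0,0]],[[0,0,0],[0,0,0]]]}}

```text
time_s: 15.1
position: [0.5026, 0.0597, 0.2965]
tcp_rot: [[-1.0, 0.005, -0.0], [0.005, 1.0, 0.0], [0.0, 0.0, -1.0]]
force: [-1.1, 0.0, -0.7]
opening: 0.395
grasp_force: 0.0
```

Request:
{"name": "drive_tool", "arguments": {"motion": [[[0,0,0],[0,0,0]],[[0,0,0],[0,0,0]],[[0,0,0],[0,0,0]],[[0,0,0],[0,0,0]],[[0,0,0],[0,0,0]]]}}

```text
time_s: 15.6
position: [0.5026, 0.0597, 0.2966]
tcp_rot: [[-1.0, 0.005, -0.0], [0.005, 1.0, 0.0], [0.0, 0.0, -1.0]]
force: [-0.7, 0.1, 0.5]
opening: 0.4
grasp_force: 0.0
```

Request:
{"name": "drive_tool", "arguments": {"motion": [[[0,0,0],[0,0,0]],[[0,0,0],[0,0,0]],[[0,0,0],[0,0,0]],[[0,0,0],[0,0,0]],[[0,0,0],[0,0,0]]]}}

```text
time_s: 16.1
position: [0.5026, 0.0597, 0.2965]
tcp_rot: [[-1.0, 0.005, -0.0], [0.005, 1.0, 0.0], [0.0, 0.0, -1.0]]
force: [-0.4, -0.2, -0.5]
opening: 0.4
grasp_force: 0.0
```

```bash
cat >> h.py <<'E'
def barpix(name):
    s,im=snap('scene',name); m=(im.max(2)<45).astype(np.uint8); m[:140]=0;m[215:]=0;m[:,:235]=0;m[:,330:]=0
    n,l,st,c=cv2.connectedComponentsWithStats(m); i=1+st[1:,4].argmax(); v,u=np.nonzero(l==i)
    print(s['time_s'],'bar L',u.min(),v[u<=u.min()+2].min(),'R',u.max(),v[u>=u.max()-2].min(),'top',v.min(),'n',st[i,4])
E
python3 - <<'E'
from h import *
for n in('s1','s3'):
    im=cv2.imread(f'pics/{n}.png'); m=(im.max(2)<45).astype(np.uint8); m[:140]=0;m[215:]=0;m[:,:235]=0;m[:,330:]=0
    k,l,st,c=cv2.connectedComponentsWithStats(m); i=1+st[1:,4].argmax(); v,u=np.nonzero(l==i); print(n,u.min(),v[u<=u.min()+2].min(),u.max(),v[u>=u.max()-2].min(),v.min())
barpix('b1')
E
```

```text
s1 255 155 308 169 155
s3 257 154 310 167 154
16.1 bar L 259 153 R 312 166 top 153 n 323
```

Request:
{"name": "drive_tool", "arguments": {"motion": [[[-11,39,20],[0,0,0]],[[-11,39,20],[0,0,0]],[[-11,40,20],[0,0,0]],[[0,0,50],[0,0,0]],[[0,0,50],[0,0,0]]]}}

```text
time_s: 16.65
position: [0.5376, 0.1793, 0.1361]
tcp_rot: [[-1.0, 0.002, 0.005], [0.002, 1.0, 0.001], [-0.005, 0.001, -1.0]]
force: [0.0, 0.3, -0.0]
opening: 0.402
grasp_force: 0.0
```

Request:
{"name": "drive_tool", "arguments": {"motion": [[[0,0,0],[0,0,0]],[[0,0,0],[0,0,0]],[[0,0,0],[0,0,0]],[[0,0,0],[0,0,0]],[[0,0,0],[0,0,0]]]}}

```text
time_s: 17.15
position: [0.5377, 0.1775, 0.1392]
tcp_rot: [[-1.0, 0.005, 0.005], [0.005, 1.0, 0.001], [-0.005, 0.001, -1.0]]
force: [0.5, -0.3, -0.4]
opening: 0.4
grasp_force: 0.0
```

```bash
python3 - <<'E'
from h import *
s,im=snap('wrist','w4'); C=cam('wrist',s); print(s['position'])
hsv=cv2.cvtColor(im,cv2.COLOR_RGB2HSV); A=cv2.inRange(hsv,(18,150,90),(35,255,255)); 
c=proj(C,[[.536,.178,.08]])[0]; print(c)
x0,x1=int(c[0]-75),int(c[0]+75)
m=A[:245,max(x0,0):x1]; v,u=np.nonzero(m); print('amber lens u',u.min()+x0,u.max()+x0,'v',v.min(),v.max(),ray(C,u.min()+x0,170,.052),ray(C,u.max()+x0,170,.052))
# rib: dark pixels row profile mid
row=im[int(c[1])-40,x0:x1].max(1); print(int(c[1])-40,''.join('#' if r<70 else '.' for r in row))
E
```

```text
[0.53773416 0.17750824 0.13919849]
[283.39502196 223.25950007]
amber lens u 248 321 v 156 244 [0.4972676  0.14814294 0.052     ] [0.49769183 0.21031698 0.052     ]
183 ###############......................##...................######################################......................................................
```

View pics/w4.png

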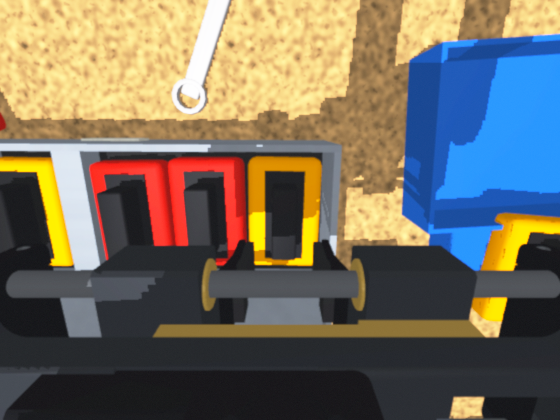

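The left amber lamp is centred under the fingers (lens u 248–321, rib at u≈283). I'll descend, grip, and hold until the flap has settled.

Request:
{"name": "drive_tool", "arguments": {"motion": [[[0,1,28],[0,0,0]],[[0,0,28],[0,0,0]],[[0,0,26],[0,0,0]],[[0,0,0],[0,0,0]]]}}

```text
time_s: 17.6
position: [0.5366, 0.1785, 0.0539]
tcp_rot: [[-1.0, 0.005, 0.0], [0.005, 1.0, 0.0], [-0.0, 0.0, -1.0]]
force: [0.1, -0.4, -0.0]
opening: 0.403
grasp_force: 0.0
```

Request:
{"name": "drive_tool", "arguments": {"motion": [[[0,0,0],[0,0,0]],[[0,0,0],[0,0,0]],[[0,0,0],[0,0,0]],[[0,0,0],[0,0,0]],[[0,0,0],[0,0,0]]], "gripper": 0}}

```text
time_s: 18.1
position: [0.5366, 0.1785, 0.0554]
tcp_rot: [[-1.0, 0.005, 0.001], [0.005, 1.0, -0.0], [-0.001, -0.0, -1.0]]
force: [-0.7, -1.1, 5.0]
opening: 0.231
grasp_force: 29.9
```

Request:
{"name": "drive_tool", "arguments": {"motion": [[[0,0,0],[0,0,0]],[[0,0,0],[0,0,0]],[[0,0,0],[0,0,0]],[[0,0,0],[0,0,0]],[[0,0,0],[0,0,0]]]}}

```text
time_s: 18.6
position: [0.5366, 0.1785, 0.0554]
tcp_rot: [[-1.0, 0.005, 0.001], [0.005, 1.0, 0.0], [-0.001, 0.0, -1.0]]
force: [-1.4, -0.8, 6.0]
opening: 0.226
grasp_force: 29.9
```

Request:
{"name": "drive_tool", "arguments": {"motion": [[[0,0,0],[0,0,0]],[[0,0,0],[0,0,0]],[[0,0,0],[0,0,0]],[[0,0,0],[0,0,0]],[[0,0,0],[0,0,0]]]}}

```text
time_s: 19.1
position: [0.5366, 0.1785, 0.0554]
tcp_rot: [[-1.0, 0.005, 0.001], [0.005, 1.0, -0.0], [-0.001, -0.0, -1.0]]
force: [-1.0, -1.6, 6.5]
opening: 0.23
grasp_force: 29.9
```

Request:
{"name": "drive_tool", "arguments": {"motion": [[[0,0,0],[0,0,0]],[[0,0,0],[0,0,0]],[[0,0,0],[0,0,0]],[[0,0,0],[0,0,0]],[[0,0,0],[0,0,0]]]}}

```text
time_s: 19.6
position: [0.5366, 0.1785, 0.0554]
tcp_rot: [[-1.0, 0.005, 0.001], [0.005, 1.0, -0.0], [-0.001, -0.0, -1.0]]
force: [-0.9, -1.1, 5.2]
opening: 0.233
grasp_force: 29.9
```

Request:
{"name": "drive_tool", "arguments": {"motion": [[[0,0,0],[0,0,0]],[[0,0,0],[0,0,0]],[[0,0,0],[0,0,0]],[[0,0,0],[0,0,0]],[[0,0,0],[0,0,0]]]}}

```text
time_s: 20.1
position: [0.5366, 0.1786, 0.0554]
tcp_rot: [[-1.0, 0.005, 0.001], [0.005, 1.0, 0.0], [-0.001, 0.0, -1.0]]
force: [-0.5, -0.8, 6.1]
opening: 0.227
grasp_force: 29.9
```

Request:
{"name": "drive_tool", "arguments": {"motion": [[[0,0,0],[0,0,0]],[[0,0,0],[0,0,0]],[[0,0,0],[0,0,0]],[[0,0,0],[0,0,0]],[[0,0,0],[0,0,0]]]}}

```text
time_s: 20.6
position: [0.5366, 0.1785, 0.0554]
tcp_rot: [[-1.0, 0.005, 0.001], [0.005, 1.0, -0.0], [-0.001, -0.0, -1.0]]
force: [-0.6, -1.6, 6.5]
opening: 0.229
grasp_force: 29.9
```

Request:
{"name": "drive_tool", "arguments": {"motion": [[[0,0,0],[0,0,0]],[[0,0,0],[0,0,0]],[[0,0,0],[0,0,0]],[[0,0,0],[0,0,0]],[[0,0,0],[0,0,0]]]}}

```text
time_s: 21.1
position: [0.5366, 0.1785, 0.0554]
tcp_rot: [[-1.0, 0.005, 0.001], [0.005, 1.0, 0.0], [-0.001, 0.0, -1.0]]
force: [-0.4, -1.7, 6.5]
opening: 0.23
grasp_force: 29.9
```

Request:
{"name": "drive_tool", "arguments": {"motion": [[[0,0,0],[0,0,0]],[[0,0,0],[0,0,0]],[[0,0,0],[0,0,0]],[[0,0,0],[0,0,0]],[[0,0,0],[0,0,0]]]}}

```text
time_s: 21.6
position: [0.5366, 0.1785, 0.0554]
tcp_rot: [[-1.0, 0.005, 0.001], [0.005, 1.0, -0.0], [-0.001, -0.0, -1.0]]
force: [-0.6, -1.5, 6.0]
opening: 0.226
grasp_force: 29.9
```

Request:
{"name": "drive_tool", "arguments": {"motion": [[[0,0,0],[0,0,0]],[[0,0,0],[0,0,0]],[[0,0,0],[0,0,0]],[[0,0,0],[0,0,0]],[[0,0,0],[0,0,0]]]}}

```text
time_s: 22.1
position: [0.5366, 0.1785, 0.0554]
tcp_rot: [[-1.0, 0.005, 0.001], [0.005, 1.0, -0.0], [-0.001, -0.0, -1.0]]
force: [-0.4, -1.2, 6.3]
opening: 0.229
grasp_force: 29.9
```

Request:
{"name": "drive_tool", "arguments": {"motion": [[[0,0,0],[0,0,0]],[[0,0,0],[0,0,0]],[[0,0,0],[0,0,0]],[[0,0,0],[0,0,0]],[[0,0,0],[0,0,0]]]}}

```text
time_s: 22.6
position: [0.5366, 0.1785, 0.0554]
tcp_rot: [[-1.0, 0.005, 0.001], [0.005, 1.0, -0.0], [-0.001, -0.0, -1.0]]
force: [-0.9, -0.7, 5.7]
opening: 0.227
grasp_force: 29.9
```

Request:
{"name": "drive_tool", "arguments": {"motion": [[[0,0,0],[0,0,0]],[[0,0,0],[0,0,0]],[[0,0,0],[0,0,0]],[[0,0,0],[0,0,0]],[[0,0,0],[0,0,0]]]}}

```text
time_s: 23.1
position: [0.5366, 0.1785, 0.0554]
tcp_rot: [[-1.0, 0.005, 0.001], [0.005, 1.0, -0.0], [-0.001, -0.0, -1.0]]
force: [-0.6, -1.8, 5.4]
opening: 0.226
grasp_force: 29.9
```

Request:
{"name": "drive_tool", "arguments": {"motion": [[[0,0,0],[0,0,0]],[[0,0,0],[0,0,0]],[[0,0,0],[0,0,0]],[[0,0,0],[0,0,0]],[[0,0,0],[0,0,0]]]}}

```text
time_s: 23.6
position: [0.5366, 0.1785, 0.0554]
tcp_rot: [[-1.0, 0.005, 0.001], [0.005, 1.0, -0.0], [-0.001, 0.0, -1.0]]
force: [-1.3, -0.8, 5.5]
opening: 0.225
grasp_force: 29.9
```

Request:
{"name": "drive_tool", "arguments": {"motion": [[[0,0,0],[0,0,0]],[[0,0,0],[0,0,0]],[[0,0,0],[0,0,0]],[[0,0,0],[0,0,0]],[[0,0,0],[0,0,0]]]}}

```text
time_s: 24.1
position: [0.5366, 0.1785, 0.0554]
tcp_rot: [[-1.0, 0.005, 0.001], [0.005, 1.0, -0.0], [-0.001, 0.0, -1.0]]
force: [-1.0, -1.1, 5.9]
opening: 0.227
grasp_force: 29.9
```

```bash
python3 -c "
from h import *
barpix('b2')"
```

```text
24.1 bar L 262 154 R 315 163 top 151 n 309
```

Request:
{"name": "drive_tool", "arguments": {"motion": [[[0,0,0],[0,0,0]],[[0,0,0],[0,0,0]],[[0,0,0],[0,0,0]],[[0,0,0],[0,0,0]],[[0,0,0],[0,0,0]]]}}

```text
time_s: 24.65
position: [0.5366, 0.1785, 0.0554]
tcp_rot: [[-1.0, 0.005, 0.001], [0.005, 1.0, 0.0], [-0.001, 0.0, -1.0]]
force: [-1.4, -0.6, 7.0]
opening: 0.224
grasp_force: 29.9
```

Request:
{"name": "drive_tool", "arguments": {"motion": [[[0,0,0],[0,0,0]],[[0,0,0],[0,0,0]],[[0,0,0],[0,0,0]],[[0,0,0],[0,0,0]],[[0,0,0],[0,0,0]]]}}

```text
time_s: 25.15
position: [0.5366, 0.1785, 0.0554]
tcp_rot: [[-1.0, 0.005, 0.001], [0.005, 1.0, -0.0], [-0.001, -0.0, -1.0]]
force: [-1.0, -0.3, 6.6]
opening: 0.229
grasp_force: 29.9
```

Request:
{"name": "drive_tool", "arguments": {"motion": [[[0,0,0],[0,0,0]],[[0,0,0],[0,0,0]],[[0,0,0],[0,0,0]],[[0,0,0],[0,0,0]],[[0,0,0],[0,0,0]]]}}

```text
time_s: 25.65
position: [0.5366, 0.1785, 0.0554]
tcp_rot: [[-1.0, 0.005, 0.001], [0.005, 1.0, 0.0], [-0.001, 0.0, -1.0]]
force: [-1.0, -1.1, 6.0]
opening: 0.226
grasp_force: 29.9
```

Request:
{"name": "drive_tool", "arguments": {"motion": [[[0,0,0],[0,0,0]],[[0,0,0],[0,0,0]],[[0,0,0],[0,0,0]],[[0,0,0],[0,0,0]],[[0,0,0],[0,0,0]]]}}

```text
time_s: 26.15
position: [0.5366, 0.1785, 0.0554]
tcp_rot: [[-1.0, 0.005, 0.001], [0.005, 1.0, 0.0], [-0.001, 0.0, -1.0]]
force: [-0.7, -0.8, 6.2]
opening: 0.227
grasp_force: 29.9
```

```bash
python3 -c "
from h import *
barpix('b3')"
```

```text
26.15 bar L 262 152 R 315 163 top 151 n 312
```

Request:
{"name": "drive_tool", "arguments": {"motion": [[[0,0,0],[0,0,0]],[[0,0,0],[0,0,0]],[[0,0,0],[0,0,0]],[[0,0,0],[0,0,0]],[[0,0,0],[0,0,0]]]}}

```text
time_s: 26.7
position: [0.5366, 0.1785, 0.0554]
tcp_rot: [[-1.0, 0.005, 0.001], [0.005, 1.0, 0.0], [-0.001, 0.0, -1.0]]
force: [-0.3, -1.0, 5.4]
opening: 0.225
grasp_force: 29.9
```

Request:
{"name": "drive_tool", "arguments": {"motion": [[[0,0,0],[0,0,0]],[[0,0,0],[0,0,0]],[[0,0,0],[0,0,0]],[[0,0,0],[0,0,0]],[[0,0,0],[0,0,0]]]}}

```text
time_s: 27.2
position: [0.5366, 0.1785, 0.0554]
tcp_rot: [[-1.0, 0.005, 0.001], [0.005, 1.0, -0.0], [-0.001, -0.0, -1.0]]
force: [-1.4, -1.1, 5.3]
opening: 0.23
grasp_force: 29.9
```

Request:
{"name": "drive_tool", "arguments": {"motion": [[[0,0,0],[0,0,0]],[[0,0,0],[0,0,0]],[[0,0,0],[0,0,0]],[[0,0,0],[0,0,0]],[[0,0,0],[0,0,0]]]}}

```text
time_s: 27.7
position: [0.5366, 0.1785, 0.0554]
tcp_rot: [[-1.0, 0.005, 0.001], [0.005, 1.0, -0.0], [-0.001, -0.0, -1.0]]
force: [-0.3, -0.8, 6.1]
opening: 0.225
grasp_force: 29.9
```

Request:
{"name": "drive_tool", "arguments": {"motion": [[[0,0,0],[0,0,0]],[[0,0,0],[0,0,0]],[[0,0,0],[0,0,0]],[[0,0,0],[0,0,0]],[[0,0,0],[0,0,0]]]}}

```text
time_s: 28.2
position: [0.5366, 0.1785, 0.0554]
tcp_rot: [[-1.0, 0.005, 0.001], [0.005, 1.0, -0.0], [-0.001, -0.0, -1.0]]
force: [-0.6, -0.1, 5.7]
opening: 0.231
grasp_force: 29.9
```

```bash
python3 -c "
from h import *
barpix('b4')
s,im=snap('top','t4'); C=cam('top'); hsv=cv2.cvtColor(im,cv2.COLOR_RGB2HSV); B=cv2.inRange(hsv,(108,150,50),(125,255,255))
for b in((85,215,170,285),(370,206,455,275)): print('bin',rect(C,B,.06,b))
"
```

```text
28.2 bar L 262 152 R 315 163 top 151 n 311
bin (((477.49639892578125, 398.0028076171875), (150.00448608398438, 164.81626892089844), 0.29712891578674316), array([0.47669807, 0.4020153 ], dtype=float32))
bin (((478.07037353515625, -369.3927917480469), (185.82901000976562, 155.16986083984375), 84.56364440917969), array([ 0.47337717, -0.36905617], dtype=float32))
```

The bar pixel has not moved since 24.1 s, so the flap rests on the stay. I'll take out the first lamp and look at the left bin from close by.

Request:
{"name": "drive_tool", "arguments": {"motion": [[[0,0,-30],[0,0,0]],[[0,0,-35],[0,0,0]],[[0,0,-35],[0,0,0]],[[1,44,-21],[0,0,0]],[[1,44,-21],[0,0,0]]]}}

```text
time_s: 28.8
position: [0.5347, 0.2665, 0.1976]
tcp_rot: [[-1.0, 0.008, -0.0], [0.008, 1.0, 0.0], [0.0, 0.0, -1.0]]
force: [1.2, 0.3, -1.4]
opening: 0.231
grasp_force: 29.9
```

Request:
{"name": "drive_tool", "arguments": {"motion": [[[1,44,-21],[0,0,0]],[[1,44,-21],[0,0,0]],[[1,44,-21],[0,0,0]],[[0,0,0],[0,0,0]],[[0,0,0],[0,0,0]]]}}

```text
time_s: 29.3
position: [0.5313, 0.3994, 0.259]
tcp_rot: [[-1.0, 0.002, -0.001], [0.002, 1.0, -0.001], [0.001, -0.001, -1.0]]
force: [0.6, -0.5, -2.2]
opening: 0.229
grasp_force: 29.9
```

```bash
python3 - <<'E'
from h import *
s,im=snap('wrist','w5'); print(s['position'],s['tcp_rot'].round(3).tolist(),s['opening'],s['grasp_force'])
C=cam('wrist',s); np.save('w5.npy',np.r_[s['position'],s['tcp_rot'].ravel()])
a=np.radians(-5.1)
print(proj(C,[[.470+np.cos(a)*x-np.sin(a)*y,.405+np.sin(a)*x+np.cos(a)*y,.06] for x,y in((-.071,-.086),(-.071,.086),(.071,.086),(.071,-.086))]).round(0).tolist())
E
```

```text
[0.53128807 0.39941532 0.25898244] [[-1.0, 0.002, -0.001], [0.002, 1.0, -0.001], [0.001, -0.001, -1.0]] 0.22864691771291396 29.905004776082933
[[217.0, 70.0], [368.0, 84.0], [350.0, 204.0], [214.0, 192.0]]
```

View pics/w5.png

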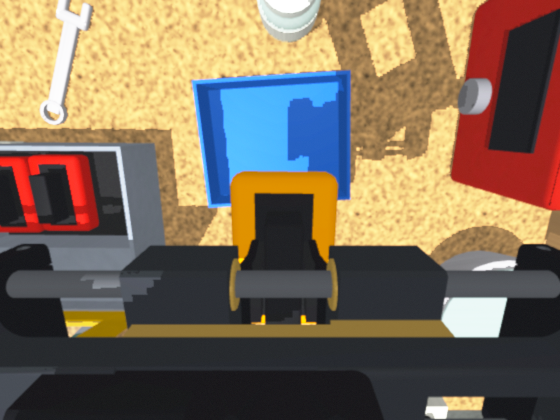

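The left bin's rim corners are at (193,82), (350,71), (350,198) and (208,206). I'll compute its pose from them.

```bash
python3 - <<'E'
from h import *
d=np.load('w5.npy'); s=dict(position=d[:3],tcp_rot=d[3:].reshape(3,3)); C=cam('wrist',s)
P=np.array([ray(C,u,v,.06) for u,v in((193,82),(350,71),(350,198),(208,206))]); print(P.round(4)); c=P.mean(0)
f=(P[1]-P[0]); r=P[2]-P[3]; e=P[1]-P[2]; g=P[0]-P[3]
print(c, [np.linalg.norm(x).round(4) for x in(f,r,e,g)], [np.degrees(np.arctan2(-x[0],x[1])).round(1) for x in(f,r)],[np.degrees(np.arctan2(-x[1],-x[0])).round(1) for x in(e,g)])
E
```

```text
[[0.4044 0.297  0.06  ]
 [0.3936 0.4756 0.06  ]
 [0.5408 0.484  0.06  ]
 [0.5506 0.3036 0.06  ]]
[0.47233778 0.39003847 0.06      ] [np.float64(0.179), np.float64(0.1806), np.float64(0.1475), np.float64(0.1464)] [np.float64(3.5), np.float64(3.1)] [np.float64(3.2), np.float64(2.6)]
```

Request:
{"name": "drive_tool", "arguments": {"motion": [[[16,8,34],[0,0,-0.03]],[[16,8,35],[0,0,-0.03]],[[16,8,35],[0,0,0]],[[14,6,35],[0,0,0]],[[0,0,0],[0,0,0]]]}}

```text
time_s: 29.85
position: [0.4629, 0.4223, 0.1142]
tcp_rot: [[-0.998, -0.055, -0.015], [-0.055, 0.998, -0.009], [0.016, -0.008, -1.0]]
force: [-1.1, -0.8, -2.8]
opening: 0.227
grasp_force: 29.9
```

Request:
{"name": "drive_tool", "arguments": {"motion": [[[0,0,30],[0,0,0]],[[0,0,30],[0,0,0]],[[0,0,18],[0,0,0]],[[0,0,5],[0,0,0]],[[0,0,0],[0,0,0]]]}}

```text
time_s: 30.35
position: [0.4705, 0.4257, 0.0379]
tcp_rot: [[-0.999, -0.054, 0.0], [-0.054, 0.999, -0.0], [-0.0, -0.0, -1.0]]
force: [-0.8, -0.0, -1.2]
opening: 0.225
grasp_force: 29.9
```

Request:
{"name": "drive_tool", "arguments": {"motion": [[[0,5,0],[0,0,0]],[[0,0,3],[0,0,0]],[[0,0,0],[0,0,0]]]}}

```text
time_s: 30.65
position: [0.4696, 0.4321, 0.0355]
tcp_rot: [[-0.998, -0.056, 0.001], [-0.056, 0.998, 0.001], [-0.001, 0.001, -1.0]]
force: [0.1, -0.2, -0.6]
opening: 0.224
grasp_force: 29.9
```

Request:
{"name": "drive_tool", "arguments": {"motion": [[[0,0,0],[0,0,0]],[[0,0,0],[0,0,0]],[[0,0,0],[0,0,0]],[[0,0,0],[0,0,0]]], "gripper": 0.4}}

```text
time_s: 31.05
position: [0.4693, 0.4317, 0.0349]
tcp_rot: [[-0.998, -0.055, 0.001], [-0.055, 0.998, 0.0], [-0.001, 0.0, -1.0]]
force: [-0.5, -0.1, 0.4]
opening: 0.387
grasp_force: 0.0
```

Request:
{"name": "drive_tool", "arguments": {"motion": [[[0,0,-40],[0,0,0]],[[0,0,-45],[0,0,0]],[[0,0,-45],[0,0,0]],[[0,0,0],[0,0,0]]]}}

```text
time_s: 31.45
position: [0.4732, 0.4344, 0.1719]
tcp_rot: [[-0.998, -0.055, 0.012], [-0.055, 0.998, 0.008], [-0.013, 0.007, -1.0]]
force: [0.9, -0.6, 0.1]
opening: 0.398
grasp_force: 0.0
```

```bash
python3 - <<'E'
from h import *
s=read_state(); print(s['position'],s['opening'],s['time_s'])
# to R2
plan([((.50,.22,.24),179.7),((.536,.1115,.16),179.5),((.536,.1115,.056),179.5,35)])
E
```

```text
[0.47317503 0.43437045 0.17194474] 0.3983919990008727 31.45
[[-3,-43,-14],[0,0,0.01]],[[-4,-43,-14],[0,0.01,0.01]],[[-4,-43,-14],[0,0,0.02]],[[-4,-43,-14],[0.01,0,0.01]],[[-6,-43,-13],[0,0,0.01]],
   --
[[-12,-36,27],[0,0,0]],[[-12,-36,26],[0,0,0]],[[-12,-36,27],[0,0,0]],   --
[[0,0,35],[0,0,0]],[[0,0,34],[0,0,0]],[[0,0,35],[0,0,0]],   --
end [536.5 111.1  56.2]
```

Request:
{"name": "drive_tool", "arguments": {"motion": [[[-3,-43,-14],[0,0,0.01]],[[-4,-43,-14],[0,0,0.01]],[[-4,-43,-14],[0,0,0.02]],[[-4,-43,-14],[0,0,0.01]],[[-6,-43,-13],[0,0,0.01]]]}}

```text
time_s: 31.95
position: [0.4963, 0.2156, 0.2337]
tcp_rot: [[-1.0, 0.005, -0.001], [0.005, 1.0, -0.0], [0.001, -0.0, -1.0]]
force: [2.0, -0.8, 0.6]
opening: 0.402
grasp_force: 0.0
```

Request:
{"name": "drive_tool", "arguments": {"motion": [[[-12,-36,27],[0,0,0]],[[-12,-36,26],[0,0,0]],[[-12,-36,27],[0,0,0]],[[0,0,0],[0,0,0]],[[0,0,0],[0,0,0]]]}}

```text
time_s: 32.45
position: [0.5318, 0.1084, 0.1526]
tcp_rot: [[-1.0, 0.007, -0.003], [0.007, 1.0, 0.0], [0.003, 0.0, -1.0]]
force: [0.1, 0.2, 0.5]
opening: 0.4
grasp_force: 0.0
```

```bash
cat >> h.py <<'E'
def lens(name,colour,z=.052,vmax=262):
    """components of lens colour in the wrist picture, as world boxes at height z"""
    s,im=snap('wrist',name); C=cam('wrist',s); hsv=cv2.cvtColor(im,cv2.COLOR_RGB2HSV)
    m=cv2.inRange(hsv,(18,150,90),(35,255,255)) if colour=='amber' else cv2.inRange(hsv,(0,170,90),(6,255,255))|cv2.inRange(hsv,(174,170,90),(180,255,255))
    m[vmax:]=0; n,l,st,c=cv2.connectedComponentsWithStats(m)
    print(s['time_s'],s['position'].round(4),s['tcp_rot'][:2,0].round(3),'TCP px',proj(C,[np.r_[s['position'][:2],z]]).round(0))
    for i in range(1,n):
        if st[i,4]>600:
            x,y,w,h=st[i,:4]; a,b=ray(C,x,y,z),ray(C,x+w,y+h,z); print('px',x,y,x+w,y+h,'x',a[0].round(4),b[0].round(4),'y',a[1].round(4),b[1].round(4),'mid',((a+b)/2).round(4)[:2])
E
python3 - <<'E'
from h import *
lens('w6','red'); lens('w6b','amber')
E
```

```text
32.45 [0.5318 0.1084 0.1526] [-1.     0.007] TCP px [[283. 212.]]
px 13 38 88 141 x 0.3848 0.4657 y -0.107 -0.0616 mid [ 0.4253 -0.0843]
px 177 162 320 262 x 0.4846 0.5828 y 0.0144 0.1443 mid [0.5337 0.0793]
32.5 [0.532  0.1093 0.1533] [-1.     0.006] TCP px [[283. 212.]]
px 75 162 152 246 x 0.4846 0.5655 y -0.0762 -0.0175 mid [ 0.5251 -0.0468]
```

Request:
{"name": "drive_tool", "arguments": {"motion": [[[-3,3,30],[0,0,0]],[[0,0,34],[0,0,0]],[[0,0,33],[0,0,0]],[[0,0,0],[0,0,0]]]}}

```text
time_s: 32.95
position: [0.5341, 0.1136, 0.0547]
tcp_rot: [[-1.0, 0.003, -0.003], [0.003, 1.0, 0.0], [0.003, 0.0, -1.0]]
force: [-0.1, -0.2, 0.5]
opening: 0.4
grasp_force: 0.0
```

Request:
{"name": "drive_tool", "arguments": {"motion": [[[0,0,0],[0,0,0]],[[0,0,0],[0,0,0]],[[0,0,0],[0,0,0]],[[0,0,0],[0,0,0]],[[0,0,0],[0,0,0]]], "gripper": 0}}

```text
time_s: 33.45
position: [0.5361, 0.1123, 0.0583]
tcp_rot: [[-1.0, 0.005, 0.003], [0.005, 1.0, 0.0], [-0.003, 0.0, -1.0]]
force: [-1.4, 1.4, 7.3]
opening: 0.23
grasp_force: 30.0
```

```bash
python3 - <<'E'
from h import *
s=read_state(); print(s['position'],s['opening'],s['grasp_force'],s['time_s'])
plan([((.534,.112,.165),179.5,40),((.50,-.05,.27),179.5),((.50,-.24,.27),179.5),((.53,-.385,.26),179.5)])
E
```

```text
[0.53609933 0.11232437 0.05828904] 0.2299879853277129 30.001867536921054 33.45
[[1,0,-36],[0,0,0]],[[0,0,-35],[0,0,0]],[[1,0,-36],[0,0,0]],   --
[[7,-32,-21],[0,0,0]],[[6,-33,-21],[0,0,0]],[[7,-32,-21],[0,0,0]],[[6,-33,-21],[0,0,0]],[[7,-32,-21],[0,0,0]],
   --
[[0,-48,0],[0,0,0]],[[-1,-47,0],[0,0,0]],[[0,-48,0],[0,0,0]],[[0,-47,0],[0,0,0]],   --
[[-8,-36,3],[0,0,0]],[[-7,-37,2],[0,0,0]],[[-8,-36,3],[0,0,0]],[[-8,-36,2],[0,0,0]],   --
end [ 530.2 -384.7  260.1]
```

Request:
{"name": "drive_tool", "arguments": {"motion": [[[1,0,-36],[0,0,0]],[[0,0,-35],[0,0,0]],[[1,0,-36],[0,0,0]],[[14,-32,-23],[0,0,0]],[[14,-32,-23],[0,0,0]]]}}

```text
time_s: 33.95
position: [0.5046, 0.0481, 0.2111]
tcp_rot: [[-1.0, 0.002, 0.001], [0.002, 1.0, -0.0], [-0.001, -0.0, -1.0]]
force: [0.4, -1.7, -2.3]
opening: 0.226
grasp_force: 30.0
```

Request:
{"name": "drive_tool", "arguments": {"motion": [[[14,-32,-23],[0,0,0]],[[14,-32,-23],[0,0,0]],[[14,-32,-23],[0,0,0]],[[0,-48,0],[0,0,0]],[[0,-47,0],[0,0,0]]]}}

```text
time_s: 34.45
position: [0.4614, -0.1437, 0.28]
tcp_rot: [[-1.0, 0.004, 0.002], [0.004, 1.0, -0.001], [-0.002, -0.001, -1.0]]
force: [0.0, 0.1, -2.5]
opening: 0.228
grasp_force: 30.0
```

Request:
{"name": "drive_tool", "arguments": {"motion": [[[0,-48,0],[0,0,0]],[[0,-47,0],[0,0,0]],[[-16,-36,5],[0,0,0]],[[-17,-37,5],[0,0,0]],[[-17,-36,5],[0,0,0]]]}}

```text
time_s: 34.95
position: [0.5107, -0.3482, 0.2634]
tcp_rot: [[-1.0, 0.006, -0.0], [0.006, 1.0, 0.001], [0.0, 0.001, -1.0]]
force: [-0.4, 0.9, -1.1]
opening: 0.229
grasp_force: 30.0
```

Request:
{"name": "drive_tool", "arguments": {"motion": [[[-17,-36,5],[0,0,0]],[[0,0,0],[0,0,0]],[[0,0,0],[0,0,0]],[[0,0,0],[0,0,0]]]}}

```text
time_s: 35.35
position: [0.5271, -0.3816, 0.2583]
tcp_rot: [[-1.0, 0.005, -0.001], [0.005, 1.0, 0.002], [0.001, 0.002, -1.0]]
force: [0.4, 0.3, -2.0]
opening: 0.223
grasp_force: 30.0
```

```bash
python3 - <<'E'
from h import *
s,im=snap('wrist','w7'); print(s['position'],s['tcp_rot'].round(3).tolist(),s['opening'],s['grasp_force'])
np.save('w7.npy',np.r_[s['position'],s['tcp_rot'].ravel()])
E
```

```text
[ 0.52714707 -0.38155691  0.25827925] [[-1.0, 0.005, -0.001], [0.005, 1.0, 0.002], [0.001, 0.002, -1.0]] 0.22318005016517975 29.99974755803123
```

View pics/w7.png

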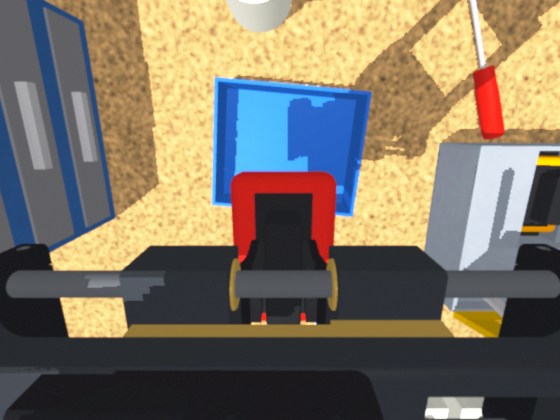

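The right bin's rim corners are at (216,78), (371,92), (351,215) and (213,206), so it is tilted the other way.

```bash
python3 - <<'E'
from h import *
d=np.load('w7.npy'); s=dict(position=d[:3],tcp_rot=d[3:].reshape(3,3)); C=cam('wrist',s)
P=np.array([ray(C,u,v,.06) for u,v in((216,78),(371,92),(351,215),(213,206))]); print(P.round(4)); c=P.mean(0)
f=(P[1]-P[0]); r=P[2]-P[3]; e=P[1]-P[2]; g=P[0]-P[3]
A=[np.degrees(np.arctan2(-x[0],x[1])).round(1) for x in(f,r)]+[np.degrees(np.arctan2(-x[1],-x[0])).round(1) for x in(e,g)]
print(c, [np.linalg.norm(x).round(4) for x in(f,r,e,g)], A)
a=np.mean(A); t=np.radians(a)
for y in(-.042,.042): print(a,(c[0]-np.sin(t)*y).round(4),(c[1]+np.cos(t)*y).round(4))
q=(c[0]+np.sin(t)*.042,c[1]-np.cos(t)*.042)
plan([((*q,.12),180+a),((*q,.036),180+a,30)])
E
```

```text
[[ 0.396  -0.4564  0.06  ]
 [ 0.4119 -0.2792  0.06  ]
 [ 0.559  -0.2941  0.06  ]
 [ 0.5459 -0.4703  0.06  ]]
[ 0.47819637 -0.37502199  0.06      ] [np.float64(0.1779), np.float64(0.1766), np.float64(0.1479), np.float64(0.1506)] [np.float64(-5.1), np.float64(-4.2), np.float64(-5.8), np.float64(-5.3)]
-5.1000000000000005 0.4745 -0.4169
-5.1000000000000005 0.4819 -0.3332
[[13,-9,35],[0,0,0.02]],[[13,-9,34],[0,0,0.02]],[[13,-10,35],[0,0,0.02]],[[12,-9,35],[0,0,0.02]],   --
[[0,0,28],[0,0,0]],[[0,0,28],[0,0,0]],[[0,0,28],[0,0,0]],   --
end [ 474.9 -416.4   35.7]
```

Request:
{"name": "drive_tool", "arguments": {"motion": [[[13,-9,35],[0,0,0.02]],[[13,-9,34],[0,0,0.02]],[[13,-10,35],[0,0,0.02]],[[12,-9,35],[0,0,0.02]],[[0,0,0],[0,0,0]]]}}

```text
time_s: 35.9
position: [0.4716, -0.4147, 0.1154]
tcp_rot: [[-0.996, 0.086, -0.008], [0.086, 0.996, 0.009], [0.008, 0.008, -1.0]]
force: [-0.3, 0.7, -2.6]
opening: 0.226
grasp_force: 30.0
```

Request:
{"name": "drive_tool", "arguments": {"motion": [[[0,0,28],[0,0,0]],[[0,0,28],[0,0,0]],[[0,0,24],[0,0,0]],[[0,0,0],[0,0,0]],[[0,0,0],[0,0,0]]]}}

```text
time_s: 36.4
position: [0.477, -0.4182, 0.0414]
tcp_rot: [[-0.997, 0.083, 0.002], [0.083, 0.997, -0.002], [-0.002, -0.001, -1.0]]
force: [0.3, 0.4, -2.0]
opening: 0.225
grasp_force: 30.0
```

Request:
{"name": "drive_tool", "arguments": {"motion": [[[0,0,4],[0,0,0]],[[0,0,0],[0,0,0]]]}}

```text
time_s: 36.6
position: [0.4766, -0.4187, 0.0372]
tcp_rot: [[-0.996, 0.084, 0.002], [0.084, 0.996, -0.002], [-0.002, -0.002, -1.0]]
force: [-0.6, 0.4, -1.4]
opening: 0.227
grasp_force: 30.0
```

Request:
{"name": "drive_tool", "arguments": {"motion": [[[0,0,0],[0,0,0]],[[0,0,0],[0,0,0]],[[0,0,0],[0,0,0]],[[0,0,0],[0,0,0]]], "gripper": 0.4}}

```text
time_s: 37.0
position: [0.4758, -0.4183, 0.0359]
tcp_rot: [[-0.996, 0.085, 0.0], [0.085, 0.996, -0.0], [-0.0, -0.0, -1.0]]
force: [0.4, -0.1, 0.5]
opening: 0.391
grasp_force: 0.0
```

Request:
{"name": "drive_tool", "arguments": {"motion": [[[0,0,-40],[0,0,0]],[[0,0,-50],[0,0,0]],[[0,0,-50],[0,0,0]],[[0,0,-50],[0,0,0]],[[0,0,0],[0,0,0]]]}}

```text
time_s: 37.5
position: [0.479, -0.4221, 0.2343]
tcp_rot: [[-0.996, 0.085, 0.011], [0.084, 0.996, -0.014], [-0.012, -0.013, -1.0]]
force: [1.1, -1.7, -0.3]
opening: 0.401
grasp_force: 0.0
```

```bash
python3 - <<'E'
from h import *
s=read_state(); print(s['position'],s['opening'],s['time_s'])
plan([((.46,-.20,.26),180),((.47,-.05,.25),179.5),((.535,.046,.155),179.5)],dict(position=s['position'],tcp_rot=down(175.1)))
E
```

```text
[ 0.47898767 -0.42205921  0.23430497] 0.4010924452977115 37.5
[[8,44,-5],[0,0,-0.02]],[[6,44,-5],[0,0,-0.01]],[[7,44,-5],[0,0,-0.02]],[[5,44,-6],[0,0,-0.02]],[[4,45,-5],[0,0,-0.02]],
   --
[[-3,37,3],[0,0,0]],[[-2,38,2],[0,0,0.01]],[[-2,37,3],[0,0,0]],[[-3,38,2],[0,0,0]],   --
[[-16,24,24],[0,0,0]],[[-16,24,24],[0,0,0]],[[-16,24,23],[0,0,0]],[[-16,24,24],[0,0,0]],   --
end [535.   45.9 155.3]
```

Request:
{"name": "drive_tool", "arguments": {"motion": [[[8,44,-5],[0,0,-0.02]],[[6,44,-5],[0,0,-0.01]],[[7,44,-5],[0,0,-0.02]],[[5,44,-6],[0,0,-0.02]],[[4,45,-5],[0,0,-0.02]]]}}

```text
time_s: 38.0
position: [0.4562, -0.194, 0.2512]
tcp_rot: [[-1.0, -0.005, -0.0], [-0.005, 1.0, 0.001], [0.0, 0.001, -1.0]]
force: [0.9, 0.2, 0.5]
opening: 0.396
grasp_force: 0.0
```

Request:
{"name": "drive_tool", "arguments": {"motion": [[[-3,37,3],[0,0,0]],[[-2,38,2],[0,0,0.01]],[[-2,37,3],[0,0,0]],[[-3,38,2],[0,0,0]],[[-16,24,24],[0,0,0]]]}}

```text
time_s: 38.5
position: [0.4828, -0.0196, 0.2188]
tcp_rot: [[-1.0, 0.004, 0.003], [0.004, 1.0, -0.001], [-0.003, -0.001, -1.0]]
force: [0.3, -1.4, -0.1]
opening: 0.403
grasp_force: 0.0
```

Request:
{"name": "drive_tool", "arguments": {"motion": [[[-16,24,24],[0,0,0]],[[-16,24,23],[0,0,0]],[[-16,24,24],[0,0,0]],[[0,0,0],[0,0,0]],[[0,0,0],[0,0,0]]]}}

```text
time_s: 39.0
position: [0.5305, 0.0502, 0.1456]
tcp_rot: [[-1.0, 0.003, -0.003], [0.003, 1.0, -0.0], [0.003, -0.0, -1.0]]
force: [-0.7, -0.0, -0.5]
opening: 0.397
grasp_force: 0.0
```

```bash
python3 - <<'E'
from h import *
lens('w8','red'); lens('w8b','amber')
E
```

```text
39.0 [0.5305 0.0502 0.1456] [-1.     0.003] TCP px [[283. 214.]]
px 73 36 142 141 x 0.3852 0.4651 y -0.1129 -0.0695 mid [ 0.4251 -0.0912]
px 239 167 311 262 x 0.4876 0.5781 y 0.0122 0.0768 mid [0.5328 0.0445]
39.05 [0.5308 0.0497 0.1464] [-1.     0.004] TCP px [[283. 214.]]
px 138 163 212 246 x 0.4841 0.562 y -0.0764 -0.0173 mid [ 0.5231 -0.0468]
```

Request:
{"name": "drive_tool", "arguments": {"motion": [[[-6,-5,30],[0,0,0]],[[0,0,30],[0,0,0]],[[0,0,29],[0,0,0]],[[0,0,0],[0,0,0]]]}}

```text
time_s: 39.5
position: [0.5348, 0.044, 0.0557]
tcp_rot: [[-1.0, 0.007, -0.006], [0.007, 1.0, 0.001], [0.006, 0.001, -1.0]]
force: [-1.0, 0.3, 0.2]
opening: 0.392
grasp_force: 0.0
```

Request:
{"name": "drive_tool", "arguments": {"motion": [[[0,0,0],[0,0,0]],[[0,0,0],[0,0,0]],[[0,0,0],[0,0,0]],[[0,0,0],[0,0,0]],[[0,0,0],[0,0,0]]], "gripper": 0}}

```text
time_s: 40.0
position: [0.5386, 0.0444, 0.0595]
tcp_rot: [[-1.0, 0.004, 0.004], [0.004, 1.0, -0.001], [-0.004, -0.001, -1.0]]
force: [-1.6, -1.6, 7.0]
opening: 0.23
grasp_force: 30.0
```

```bash
python3 - <<'E'
from h import *
s=read_state(); print(s['position'],s['opening'],s['grasp_force'],s['time_s'])
x,y=s['position'][:2]
plan([((x,y,.165),179.6,40),((.46,-.02,.28),179.5),((.46,-.22,.28),177.5),((.482,-.333,.20),174.9),((.482,-.333,.12),174.9,40),((.482,-.333,s['position'][2]-.021),174.9,30)])
E
```

```text
[0.53860886 0.04436598 0.05946486] 0.22958177265800742 30.00273048877716 40.0
[[0,0,-35],[0,0,0]],[[0,0,-35],[0,0,0]],[[0,0,-36],[0,0,0]],   --
[[19,-16,-29],[0,0,0]],[[20,-16,-28],[0,0,0]],[[19,-17,-29],[0,0,0]],[[20,-16,-29],[0,0,0]],   --
[[0,-40,0],[0,0,0.01]],[[-1,-40,0],[0,0,0.01]],[[-1,-40,0],[0,0,0]],[[-1,-40,0],[0,0,0.01]],[[-2,-40,0],[0,0,0.01]],
   --
[[-9,-37,27],[0,0,0.01]],[[-9,-37,27],[0,0,0.02]],[[-10,-37,27],[0,0,0.01]],   --
[[0,0,40],[0,0,0]],[[1,0,40],[0,0,0]],   --
[[0,0,27],[0,0,0]],[[0,0,27],[0,0,0]],[[0,0,27],[0,0,0]],   --
end [ 481.9 -332.8   38.7]
```

Request:
{"name": "drive_tool", "arguments": {"motion": [[[0,0,-35],[0,0,0]],[[0,0,-35],[0,0,0]],[[0,0,-36],[0,0,0]],[[19,-16,-29],[0,0,0]],[[20,-16,-28],[0,0,0]]]}}

```text
time_s: 40.5
position: [0.4979, 0.0132, 0.2224]
tcp_rot: [[-1.0, 0.003, 0.002], [0.003, 1.0, -0.0], [-0.002, -0.0, -1.0]]
force: [0.4, -0.4, -1.2]
opening: 0.226
grasp_force: 30.0
```

Request:
{"name": "drive_tool", "arguments": {"motion": [[[19,-17,-29],[0,0,0]],[[20,-16,-29],[0,0,0]],[[0,-40,0],[0,0,0.01]],[[-1,-40,0],[0,0,0.01]],[[-1,-40,0],[0,0,0]]]}}

```text
time_s: 41.0
position: [0.4587, -0.1405, 0.2795]
tcp_rot: [[-1.0, 0.024, 0.002], [0.024, 1.0, -0.0], [-0.002, -0.0, -1.0]]
force: [1.1, 0.3, -1.7]
opening: 0.228
grasp_force: 30.0
```

Request:
{"name": "drive_tool", "arguments": {"motion": [[[-1,-40,0],[0,0,0.01]],[[-2,-40,0],[0,0,0.01]],[[-9,-37,27],[0,0,0.01]],[[-9,-37,27],[0,0,0.02]],[[-10,-37,27],[0,0,0.01]]]}}

```text
time_s: 41.5
position: [0.4812, -0.3334, 0.1972]
tcp_rot: [[-0.996, 0.086, 0.001], [0.086, 0.996, -0.0], [-0.001, -0.0, -1.0]]
force: [0.7, 0.4, -1.3]
opening: 0.227
grasp_force: 30.0
```

Request:
{"name": "drive_tool", "arguments": {"motion": [[[0,0,40],[0,0,0]],[[1,0,40],[0,0,0]],[[0,0,0],[0,0,0]],[[0,0,0],[0,0,0]],[[0,0,0],[0,0,0]]]}}

```text
time_s: 42.0
position: [0.4818, -0.3331, 0.12]
tcp_rot: [[-0.996, 0.084, 0.003], [0.084, 0.996, -0.003], [-0.004, -0.003, -1.0]]
force: [0.4, -1.3, -1.6]
opening: 0.229
grasp_force: 30.0
```

Request:
{"name": "drive_tool", "arguments": {"motion": [[[0,0,27],[0,0,0]],[[0,0,27],[0,0,0]],[[0,0,28],[0,0,0]],[[0,0,0],[0,0,0]],[[0,0,0],[0,0,0]]]}}

```text
time_s: 42.5
position: [0.4816, -0.333, 0.0376]
tcp_rot: [[-0.996, 0.084, 0.002], [0.084, 0.996, -0.002], [-0.003, -0.002, -1.0]]
force: [0.1, 0.4, -1.6]
opening: 0.23
grasp_force: 30.0
```

Request:
{"name": "drive_tool", "arguments": {"motion": [[[0,0,0],[0,0,0]],[[0,0,0],[0,0,0]],[[0,0,0],[0,0,0]],[[0,0,0],[0,0,0]]], "gripper": 0.4}}

```text
time_s: 42.9
position: [0.4806, -0.3324, 0.0362]
tcp_rot: [[-0.996, 0.085, 0.001], [0.085, 0.996, -0.001], [-0.001, -0.001, -1.0]]
force: [0.1, 0.7, 0.6]
opening: 0.393
grasp_force: 0.0
```

Request:
{"name": "drive_tool", "arguments": {"motion": [[[0,0,-40],[0,0,0]],[[0,0,-50],[0,0,0]],[[0,0,-50],[0,0,0]],[[0,0,-50],[0,0,0]],[[0,0,0],[0,0,0]]], "gripper": 0.8}}

```text
time_s: 43.4
position: [0.4839, -0.3356, 0.2336]
tcp_rot: [[-0.996, 0.084, 0.012], [0.084, 0.996, -0.012], [-0.013, -0.011, -1.0]]
force: [0.8, -1.0, 0.5]
opening: 0.756
grasp_force: 0.0
```

```bash
python3 - <<'E'
from h import *
s=read_state(); print(s['position'],s['opening'],s['time_s'])
t,im=snap('top','t5'); C=cam('top'); hsv=cv2.cvtColor(im,cv2.COLOR_RGB2HSV)
m=cv2.inRange(hsv,(0,170,90),(6,255,255))|cv2.inRange(hsv,(174,170,90),(180,255,255)); A=cv2.inRange(hsv,(8,170,100),(26,255,255))
for nm,M in(('red',m),('amb',A)):
    n,l,st,c=cv2.connectedComponentsWithStats(M)
    for i in range(1,n):
        if st[i,4]>60 and 150<c[i][1]<290: print(nm,st[i],ray(C,*c[i],.05).round(3))
plan([((.46,-.18,.27),120),((.47,-.05,.20),90),((.534,-.048,.15),89.5)],dict(position=s['position'],tcp_rot=down(175.1)))
E
```

```text
[ 0.48391019 -0.33560639  0.23356137] 0.7562983219506471 43.4
red [403 173  26  36 400] [ 0.599 -0.382  0.05 ]
red [   0  224   40   90 2204] [0.423 0.687 0.05 ]
red [383 239   7  13  66] [ 0.452 -0.3    0.05 ]
red [305 244  18  30 230] [ 0.425 -0.107  0.05 ]
amb [190 165  34   3  65] [0.677 0.172 0.05 ]
amb [110 183  26  38 482] [0.588 0.398 0.05 ]
amb [279 199  23  37 303] [ 0.534 -0.047  0.05 ]
amb [102 229  24  37 449] [0.467 0.421 0.05 ]
[[5,22,-5],[0,0,0.14]],[[9,21,-5],[0,0,0.13]],[[10,19,-6],[0,0,0.14]],[[14,18,-5],[0,0,0.14]],[[16,16,-5],[0,0,0.14]],
[[18,14,-5],[0,0,0.13]],[[20,11,-5],[0,0,0.14]],   --
[[27,18,17],[0,0,0.13]],[[29,15,18],[0,0,0.13]],[[30,11,17],[0,0,0.13]],[[32,7,18],[0,0,0.14]],   --
[[1,32,25],[0,0,0]],[[1,32,25],[0,0,0]],   --
end [534.2 -48.4 149.6]
```

Request:
{"name": "drive_tool", "arguments": {"motion": [[[5,22,-8],[0,0,0.14]],[[9,21,-8],[0,0,0.13]],[[10,19,-8],[0,0,0.14]],[[14,18,-8],[0,0,0.14]],[[16,16,-8],[0,0,0.14]]]}}

```text
time_s: 43.95
position: [0.4618, -0.2195, 0.2639]
tcp_rot: [[-0.71, 0.704, -0.003], [0.704, 0.71, 0.003], [0.004, -0.0, -1.0]]
force: [-0.1, -0.2, -0.3]
opening: 0.802
grasp_force: 0.0
```

Request:
{"name": "drive_tool", "arguments": {"motion": [[[18,14,-5],[0,0,0.13]],[[20,11,-5],[0,0,0.14]],[[27,18,17],[0,0,0.13]],[[29,15,18],[0,0,0.13]],[[30,11,17],[0,0,0.13]]]}}

```text
time_s: 44.45
position: [0.4624, -0.0777, 0.2216]
tcp_rot: [[-0.13, 0.992, -0.003], [0.992, 0.13, 0.001], [0.002, -0.003, -1.0]]
force: [0.4, 0.4, 0.1]
opening: 0.802
grasp_force: 0.0
```

Request:
{"name": "drive_tool", "arguments": {"motion": [[[32,7,18],[0,0,0.14]],[[1,32,32],[0,0,0]],[[1,32,32],[0,0,0]],[[0,0,0],[0,0,0]],[[0,0,0],[0,0,0]]]}}

```text
time_s: 44.95
position: [0.5285, -0.0442, 0.1388]
tcp_rot: [[0.003, 1.0, -0.007], [1.0, -0.003, 0.002], [0.002, -0.007, -1.0]]
force: [0.4, -0.1, 0.8]
opening: 0.802
grasp_force: 0.0
```

```bash
python3 - <<'E'
from h import *
lens('w9','amber'); s=read_state(); C=cam('wrist',s); print(s['tcp_rot'].round(3).tolist(),s['opening'])
print(proj(C,[[.534,-.048,.08],[.484,-.048,.052],[.584,-.048,.052]]).round(0))
E
```

```text
44.95 [ 0.5285 -0.0442  0.1388] [0.003 1.   ] TCP px [[285. 216.]]
px 483 0 560 256 x 0.6748 0.7807 y 0.1204 -0.0834 mid [0.7277 0.0185]
px 239 186 352 253 x 0.4891 0.5903 y -0.0174 -0.0801 mid [ 0.5397 -0.0488]
[[0.004, 1.0, -0.004], [1.0, -0.004, 0.001], [0.001, -0.004, -1.0]] 0.795673153972729
[[291. 229.]
 [235. 219.]
 [346. 219.]]
```

View pics/w9.png

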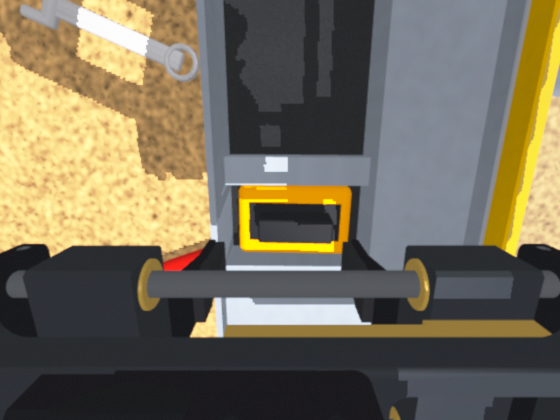

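Image u grows with +x: the lamp is centred at u≈295 against TCP u≈285, so I shift +10 mm in x and −4 mm in y and descend.

Request:
{"name": "drive_tool", "arguments": {"motion": [[[-4,10,10],[0,0,0]],[[0,0,10],[0,0,0]],[[0,0,0],[0,0,0]]]}}

```text
time_s: 45.3
position: [0.5395, -0.0491, 0.121]
tcp_rot: [[0.005, 1.0, -0.001], [1.0, -0.005, 0.0], [0.0, -0.001, -1.0]]
force: [-0.4, 0.6, -0.1]
opening: 0.804
grasp_force: 0.0
```

Request:
{"name": "drive_tool", "arguments": {"motion": [[[0,0,20],[0,0,0]],[[0,0,20],[0,0,0]],[[0,0,20],[0,0,0]],[[0,0,0],[0,0,0]],[[0,0,0],[0,0,0]]]}}

```text
time_s: 45.8
position: [0.5402, -0.049, 0.0619]
tcp_rot: [[0.004, 1.0, -0.0], [1.0, -0.004, 0.0], [0.0, -0.0, -1.0]]
force: [0.6, -1.0, 0.7]
opening: 0.8
grasp_force: 0.0
```

Request:
{"name": "drive_tool", "arguments": {"motion": [[[0,0,0],[0,0,0]],[[0,0,0],[0,0,0]],[[0,0,0],[0,0,0]],[[0,0,0],[0,0,0]]], "gripper": 0}}

```text
time_s: 46.2
position: [0.5403, -0.049, 0.0626]
tcp_rot: [[0.004, 1.0, 0.0], [1.0, -0.004, -0.0], [-0.0, 0.0, -1.0]]
force: [-2.2, -1.1, 6.6]
opening: 0.684
grasp_force: 30.0
```

```bash
python3 - <<'E'
from h import *
s=read_state()
plan([((.540,-.049,.11),89.7,25),((.47,-.03,.185),89.7,45),((.467,.26,.185),91),((.467,.348,.12),93.2),((.467,.348,.043),93.2,30)])
E
```

```text
[[0,0,-24],[0,0,0]],[[0,0,-23],[0,0,0]],   --
[[6,-23,-25],[0,0,0]],[[6,-24,-25],[0,0,0]],[[7,-23,-25],[0,0,0]],   --
[[41,-1,0],[0,0,0]],[[42,0,0],[0,0,-0.01]],[[41,0,0],[0,0,0]],[[42,-1,0],[0,0,0]],[[41,0,0],[0,0,-0.01]],
[[41,0,0],[0,0,0]],[[42,0,-1],[0,0,0]],   --
[[29,1,22],[0,0,-0.01]],[[29,1,22],[0,0,-0.02]],[[30,1,21],[0,0,-0.01]],   --
[[0,0,26],[0,0,0]],[[0,0,26],[0,0,0]],[[0,0,25],[0,0,0]],   --
end [467.  348.3  43.5]
```

Request:
{"name": "drive_tool", "arguments": {"motion": [[[0,0,-24],[0,0,0]],[[0,0,-23],[0,0,0]],[[6,-23,-25],[0,0,0]],[[6,-24,-25],[0,0,0]],[[7,-23,-25],[0,0,0]]]}}

```text
time_s: 46.7
position: [0.4695, -0.0294, 0.1843]
tcp_rot: [[0.004, 1.0, 0.0], [1.0, -0.004, 0.0], [0.0, 0.0, -1.0]]
force: [0.1, 0.1, -1.6]
opening: 0.683
grasp_force: 30.0
```

Request:
{"name": "drive_tool", "arguments": {"motion": [[[41,-1,0],[0,0,0]],[[42,0,0],[0,0,-0.01]],[[41,0,0],[0,0,0]],[[42,-1,0],[0,0,0]],[[41,0,0],[0,0,-0.01]]]}}

```text
time_s: 47.2
position: [0.4678, 0.1791, 0.1837]
tcp_rot: [[-0.016, 1.0, 0.001], [1.0, 0.016, 0.0], [0.0, 0.001, -1.0]]
force: [0.4, -1.1, -1.9]
opening: 0.687
grasp_force: 30.0
```

Request:
{"name": "drive_tool", "arguments": {"motion": [[[41,0,0],[0,0,0]],[[42,0,-1],[0,0,0]],[[29,1,22],[0,0,-0.01]],[[29,1,22],[0,0,-0.02]],[[30,1,21],[0,0,-0.01]]]}}

```text
time_s: 47.7
position: [0.467, 0.3499, 0.1188]
tcp_rot: [[-0.057, 0.998, 0.001], [0.998, 0.057, 0.0], [0.0, 0.001, -1.0]]
force: [0.2, 0.2, -1.0]
opening: 0.687
grasp_force: 30.0
```

Request:
{"name": "drive_tool", "arguments": {"motion": [[[0,0,0],[0,0,0]],[[0,0,0],[0,0,0]],[[0,0,0],[0,0,0]]]}}

```text
time_s: 48.0
position: [0.4674, 0.3478, 0.1201]
tcp_rot: [[-0.056, 0.998, 0.001], [0.998, 0.056, 0.0], [-0.0, 0.001, -1.0]]
force: [-1.1, -0.7, -1.4]
opening: 0.685
grasp_force: 30.0
```

Everything is tracking well, so I'll lower, release and rise.

Request:
{"name": "drive_tool", "arguments": {"motion": [[[0,0,26],[0,0,0]],[[0,0,26],[0,0,0]],[[0,0,25],[0,0,0]],[[0,0,0],[0,0,0]],[[0,0,0],[0,0,0]]]}}

```text
time_s: 48.5
position: [0.4677, 0.3476, 0.0435]
tcp_rot: [[-0.055, 0.999, 0.0], [0.999, 0.055, 0.0], [0.0, 0.0, -1.0]]
force: [0.3, -0.6, -0.8]
opening: 0.686
grasp_force: 30.0
```

Request:
{"name": "drive_tool", "arguments": {"motion": [[[0,0,1],[0,0,0]],[[0,0,0],[0,0,0]],[[0,0,0],[0,0,0]],[[0,0,0],[0,0,0]],[[0,0,0],[0,0,0]]], "gripper": 0.83}}

```text
time_s: 49.0
position: [0.4672, 0.3485, 0.0419]
tcp_rot: [[-0.056, 0.998, 0.001], [0.998, 0.056, 0.0], [0.0, 0.001, -1.0]]
force: [0.2, 0.4, 0.0]
opening: 0.832
grasp_force: 0.0
```

Request:
{"name": "drive_tool", "arguments": {"motion": [[[0,0,-40],[0,0,0]],[[0,0,-50],[0,0,0]],[[-30,0,-40],[0,0,0]],[[-40,0,-30],[0,0,0]],[[-40,0,-30],[0,0,0]]]}}

```text
time_s: 49.5
position: [0.4731, 0.2378, 0.2333]
tcp_rot: [[-0.058, 0.998, 0.001], [0.998, 0.058, 0.0], [0.0, 0.001, -1.0]]
force: [1.6, 0.5, -0.5]
opening: 0.833
grasp_force: 0.0
```

Request:
{"name": "drive_tool", "arguments": {"motion": [[[-40,0,-30],[0,0,0]],[[-40,0,-30],[0,0,0]],[[-40,0,-30],[0,0,0]],[[-40,0,-30],[0,0,0]],[[0,0,0],[0,0,0]]], "gripper": 0.4}}

```text
time_s: 50.0
position: [0.4852, 0.0746, 0.356]
tcp_rot: [[-0.05, 0.999, 0.01], [0.999, 0.05, -0.003], [-0.003, 0.01, -1.0]]
force: [0.8, -0.1, 0.2]
opening: 0.468
grasp_force: 0.0
```

```bash
python3 - <<'E'
from h import *
s=read_state(); print(s['position'],s['opening'],s['time_s'])
t,a=snap('top','t6'); t,b=snap('scene','s6')
im=np.vstack([cv2.resize(a[150:290,80:460],(798,294)),cv2.resize(b[140:300,160:480],(600,300),interpolation=cv2.INTER_CUBIC)[:,:598].copy() if 0 else cv2.resize(b[140:300,160:480],(798,300))])
cv2.imwrite('pics/m6.png',cv2.cvtColor(im,cv2.COLOR_RGB2BGR))
barpix('b6')
E
```

```text
[0.48516776 0.07464665 0.35601775] 0.4682683505743341 50.0
50.1 bar L 262 152 R 315 163 top 151 n 313
```

View pics/m6.png

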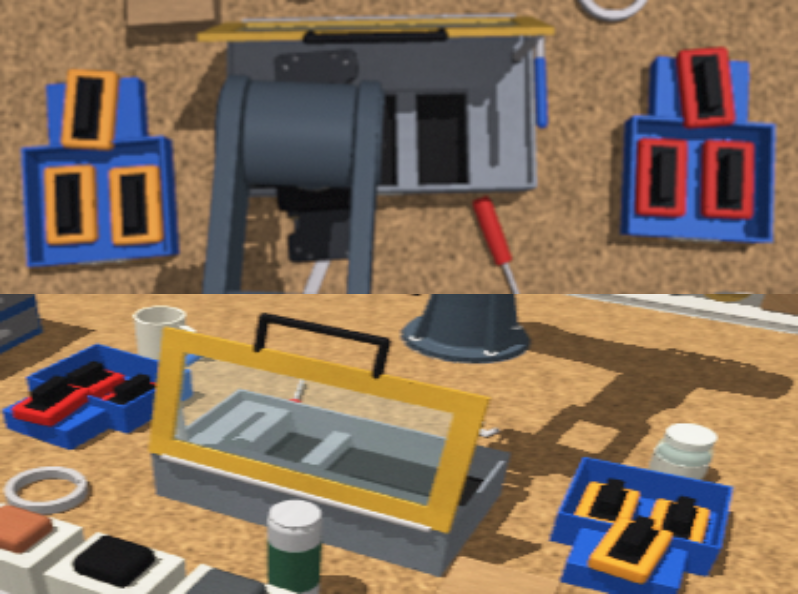

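All four lamps lie rib up in their matching bins and the stay is upright at top-crop (541,80). Next I lift the flap off the stay.

```bash
python3 - <<'E'
from h import *
C=cam('top')
for u,v in((80+305*380/798,150+38*140/294),(80+446*380/798,150+35*140/294)): print(ray(C,u,v,.337))
s=read_state(); print(s['position'])
plan([((.60,.029,.42),89.7),((.628,.029,.40),89.5),((.628,.029,.318),89.5,30)],dict(position=s['position'],tcp_rot=down(93.2)))
E
```

```text
[0.6148971  0.09857489 0.337     ]
[ 0.61366646 -0.04666     0.337     ]
[0.48145722 0.0791195  0.35096841]
[[-14,29,-17],[0,0,0.02]],[[-14,29,-18],[0,0,0.01]],[[-13,29,-17],[0,0,0.02]],[[-13,30,-17],[0,0,0.01]],   --
[[0,28,20],[0,0,0]],   --
[[0,0,27],[0,0,0]],[[0,0,28],[0,0,0]],[[0,0,27],[0,0,0]],   --
end [628.1  28.6 318. ]
```

Request:
{"name": "drive_tool", "arguments": {"motion": [[[-14,29,-17],[0,0,0.02]],[[-14,29,-18],[0,0,0.01]],[[-13,29,-17],[0,0,0.02]],[[-13,30,-17],[0,0,0.01]],[[0,21,20],[0,0,0]]]}}

```text
time_s: 50.65
position: [0.6258, 0.0286, 0.4038]
tcp_rot: [[0.003, 1.0, 0.009], [1.0, -0.003, -0.001], [-0.001, 0.009, -1.0]]
force: [-0.4, -0.0, 0.1]
opening: 0.403
grasp_force: 0.0
```

Request:
{"name": "drive_tool", "arguments": {"motion": [[[0,0,0],[0,0,0]],[[0,0,0],[0,0,0]],[[0,0,0],[0,0,0]]]}}

```text
time_s: 50.95
position: [0.6207, 0.0297, 0.4]
tcp_rot: [[0.002, 1.0, -0.002], [1.0, -0.002, 0.0], [0.0, -0.002, -1.0]]
force: [0.1, -0.2, 0.9]
opening: 0.397
grasp_force: 0.0
```

```bash
python3 - <<'E'
from h import *
s,im=snap('wrist','w10'); print(s['position'],s['opening'],s['tcp_rot'].round(3).tolist()); C=cam('wrist',s)
print(proj(C,[[.617,-.04,.335],[.617,.029,.335],[.617,.098,.335]]).round(0).tolist())
for v in(130,150,170,190,200,210,220,230): print(v,''.join('#' if r<70 else '.' for r in im[v,230:340].max(1)))
E
```

```text
[0.62066413 0.02969815 0.3999781 ] 0.3971565572082428 [[0.002, 1.0, -0.002], [1.0, -0.002, 0.0], [0.0, -0.002, -1.0]]
[[280.0, 299.0], [280.0, 224.0], [279.0, 137.0]]
130 ##########################################....................................................................
150 ########################################################......................................................
170 ########################################################......................................................
190 ..........................................##############......................................................
200 .........................................###############......................................................
210 ########################################################......................................................
220 ########################################################......................................................
230 ..........................................#######.#####.......................................................
```

Request:
{"name": "drive_tool", "arguments": {"motion": [[[0,0,28],[0,0,0]],[[0,0,28],[0,0,0]],[[0,0,28],[0,0,0]],[[0,0,0],[0,0,0]],[[0,5,0],[0,0,0]]]}}

```text
time_s: 51.5
position: [0.6264, 0.0287, 0.3176]
tcp_rot: [[0.004, 1.0, 0.0], [1.0, -0.004, 0.0], [0.0, 0.0, -1.0]]
force: [0.3, -0.6, 0.7]
opening: 0.4
grasp_force: 0.0
```

Request:
{"name": "drive_tool", "arguments": {"motion": [[[0,8,-1],[0,0,0]],[[0,8,-1],[0,0,0]],[[0,8,-1],[0,0,0]],[[0,8,-1],[0,0,0]],[[0,8,-1],[0,0,0]]]}}

```text
time_s: 52.0
position: [0.6643, 0.0283, 0.3258]
tcp_rot: [[0.004, 1.0, -0.005], [1.0, -0.004, -0.001], [-0.001, -0.005, -1.0]]
force: [-11.3, -0.7, 9.4]
opening: 0.4
grasp_force: 5.5
```

Request:
{"name": "drive_tool", "arguments": {"motion": [[[0,8,-1],[0,0,0]],[[0,6,0],[0,0,0]],[[0,0,0],[0,0,0]],[[0,0,0],[0,0,0]]]}}

```text
time_s: 52.4
position: [0.6775, 0.0281, 0.3266]
tcp_rot: [[0.004, 1.0, -0.007], [1.0, -0.004, -0.001], [-0.001, -0.007, -1.0]]
force: [-12.2, -0.4, 8.7]
opening: 0.399
grasp_force: 6.2
```

```bash
python3 - <<'E'
from h import *
barpix('b7'); s=read_state(); print(s['position'],s['force'],s['tcp_rot'].round(3).tolist())
plan([((s['position'][0]-.005,.029,.42),89.7,45),((.55,-.06,.40),135),((.578,-.156,.30),179.5),((.578,-.156,.207),179.5,35)],dict(position=s['position'],tcp_rot=down(89.8)))
th=np.linspace(1.65,0,13); a=np.array([[140*np.cos(t),140*np.sin(t)] for t in th]); r=np.round(a-a[0]).astype(int); d=np.diff(r,axis=0)
for i in range(0,12,5): print(','.join('[[0,%d,%d],[0,0,0]]'%(x,-z) for x,z in d[i:i+5]), 'end',(r[min(i+5,12)]))
E
```

```text
52.4 bar L 246 145 R 307 169 top 140 n 904
[0.67743214 0.0280987  0.32658972] [-11.19811313  -0.91018779   8.88785302] [[0.004, 1.0, -0.006], [1.0, -0.004, -0.001], [-0.001, -0.006, -1.0]]
[[0,-2,-31],[0,0,0]],[[1,-1,-31],[0,0,0]],[[0,-2,-31],[0,0,0]],   --
[[-15,-20,3],[0,0,-0.13]],[[-12,-22,4],[0,0,-0.13]],[[-9,-24,3],[0,0,-0.13]],[[-6,-24,3],[0,0,-0.14]],[[-3,-26,3],[0,0,-0.13]],
[[1,-25,4],[0,0,-0.13]],   --
[[-15,-8,17],[0,0,-0.13]],[[-13,-10,16],[0,0,-0.13]],[[-12,-11,17],[0,0,-0.13]],[[-11,-13,16],[0,0,-0.13]],[[-8,-14,17],[0,0,-0.13]],
[[-7,-16,17],[0,0,-0.13]],   --
[[0,0,31],[0,0,0]],[[0,0,31],[0,0,0]],[[0,0,31],[0,0,0]],   --
end [ 577.9 -156.3  206.6]
[[0,19,0],[0,0,0]],[[0,19,2],[0,0,0]],[[0,19,5],[0,0,0]],[[0,18,8],[0,0,0]],[[0,16,10],[0,0,0]] end [ 91 -25]
[[0,15,12],[0,0,0]],[[0,13,14],[0,0,0]],[[0,11,15],[0,0,0]],[[0,9,17],[0,0,0]],[[0,7,19],[0,0,0]] end [ 146 -102]
[[0,4,18],[0,0,0]],[[0,1,20],[0,0,0]] end [ 151 -140]
```

Request:
{"name": "drive_tool", "arguments": {"motion": [[[0,-2,-31],[0,0,0]],[[0,-1,-31],[0,0,0]],[[0,-2,-31],[0,0,0]],[[-15,-20,3],[0,0,-0.13]],[[-12,-22,4],[0,0,-0.13]]]}}

```text
time_s: 52.95
position: [0.6373, -0.0017, 0.4131]
tcp_rot: [[-0.259, 0.966, 0.009], [0.966, 0.26, -0.002], [-0.004, 0.009, -1.0]]
force: [-0.1, 0.0, 0.4]
opening: 0.398
grasp_force: 0.0
```

Request:
{"name": "drive_tool", "arguments": {"motion": [[[-9,-24,3],[0,0,-0.13]],[[-6,-24,3],[0,0,-0.14]],[[-3,-26,3],[0,0,-0.13]],[[1,-25,4],[0,0,-0.13]],[[-15,-8,17],[0,0,-0.13]]]}}

```text
time_s: 53.45
position: [0.5581, -0.0779, 0.3836]
tcp_rot: [[-0.796, 0.605, 0.008], [0.605, 0.796, -0.003], [-0.009, 0.003, -1.0]]
force: [0.9, -0.6, -0.3]
opening: 0.405
grasp_force: 0.0
```

Request:
{"name": "drive_tool", "arguments": {"motion": [[[-13,-10,16],[0,0,-0.13]],[[-12,-11,17],[0,0,-0.13]],[[-11,-13,16],[0,0,-0.13]],[[-8,-14,17],[0,0,-0.13]],[[-7,-16,17],[0,0,-0.13]]]}}

```text
time_s: 53.95
position: [0.5833, -0.1586, 0.2977]
tcp_rot: [[-1.0, -0.001, 0.005], [-0.001, 1.0, -0.002], [-0.005, -0.002, -1.0]]
force: [0.6, 0.1, -0.2]
opening: 0.4
grasp_force: 0.0
```

Request:
{"name": "drive_tool", "arguments": {"motion": [[[0,0,0],[0,0,0]],[[0,0,0],[0,0,0]],[[0,0,0],[0,0,0]]]}}

```text
time_s: 54.25
position: [0.5822, -0.1569, 0.2976]
tcp_rot: [[-1.0, 0.006, 0.003], [0.006, 1.0, -0.001], [-0.003, -0.001, -1.0]]
force: [-0.3, -0.3, -0.2]
opening: 0.405
grasp_force: 0.0
```

```bash
python3 - <<'E'
from h import *
s,im=snap('wrist','w11'); print(s['time_s'],s['position'],s['opening'],s['tcp_rot'].round(3).tolist()); C=cam('wrist',s)
hsv=cv2.cvtColor(im,cv2.COLOR_RGB2HSV); B=cv2.inRange(hsv,(105,150,60),(125,255,255)); B[255:]=0
n,l,st,c=cv2.connectedComponentsWithStats(B)
for i in range(1,n):
    if st[i,4]>150: print(st[i],ray(C,*c[i],.2196).round(4))
print(proj(C,[[.53,-.156,.2196],[.598,-.156,.2196]]).round(0))
E
```

```text
54.25 [ 0.5821991  -0.15693029  0.29756812] 0.4047135252919245 [[-1.0, 0.006, 0.003], [0.006, 1.0, -0.001], [-0.003, -0.001, -1.0]]
[  35   37  146  182 6897] [ 0.4878 -0.3038  0.2196]
[ 182   48   14  121 1493] [ 0.4921 -0.2295  0.2196]
[ 277  157   16   94 1235] [ 0.5656 -0.1557  0.2196]
[164 168  12  52 517] [ 0.5578 -0.2515  0.2196]
[[284. 157.]
 [284. 236.]]
```

The sleeve is seen at y = −0.156, so I'll descend, grip and fold.

Request:
{"name": "drive_tool", "arguments": {"motion": [[[0,1,31],[0,0,0]],[[0,0,30],[0,0,0]],[[0,0,30],[0,0,0]],[[0,0,0],[0,0,0]]]}}

```text
time_s: 54.7
position: [0.5788, -0.1543, 0.2017]
tcp_rot: [[-1.0, 0.005, -0.007], [0.005, 1.0, 0.003], [0.007, 0.003, -1.0]]
force: [-0.4, 0.5, -0.6]
opening: 0.399
grasp_force: 0.0
```

Request:
{"name": "drive_tool", "arguments": {"motion": [[[0,0,0],[0,0,0]],[[0,0,0],[0,0,0]],[[0,0,0],[0,0,0]],[[0,0,0],[0,0,0]],[[0,0,0],[0,0,0]]], "gripper": 0}}

```text
time_s: 55.2
position: [0.5822, -0.1563, 0.2064]
tcp_rot: [[-1.0, 0.005, 0.003], [0.005, 1.0, -0.001], [-0.003, -0.001, -1.0]]
force: [-0.3, 1.1, 6.1]
opening: 0.15
grasp_force: 30.0
```

Request:
{"name": "drive_tool", "arguments": {"motion": [[[0,19,0],[0,0,0]],[[0,19,2],[0,0,0]],[[0,19,5],[0,0,0]],[[0,18,8],[0,0,0]],[[0,16,10],[0,0,0]]]}}

```text
time_s: 55.7
position: [0.5834, -0.0642, 0.1797]
tcp_rot: [[-1.0, 0.004, 0.005], [0.004, 1.0, -0.001], [-0.005, -0.001, -1.0]]
force: [4.1, -3.3, 1.4]
opening: 0.151
grasp_force: 30.0
```

Request:
{"name": "drive_tool", "arguments": {"motion": [[[0,15,12],[0,0,0]],[[0,13,14],[0,0,0]],[[0,11,15],[0,0,0]],[[0,9,17],[0,0,0]],[[0,7,19],[0,0,0]]]}}

```text
time_s: 56.2
position: [0.5837, -0.0097, 0.1017]
tcp_rot: [[-1.0, 0.004, 0.004], [0.004, 1.0, -0.002], [-0.004, -0.001, -1.0]]
force: [5.9, -5.4, 0.8]
opening: 0.148
grasp_force: 30.0
```

Request:
{"name": "drive_tool", "arguments": {"motion": [[[0,4,18],[0,0,0]],[[0,1,18],[0,0,0]],[[0,0,0],[0,0,0]],[[0,0,0],[0,0,0]]]}}

```text
time_s: 56.6
position: [0.5835, -0.0051, 0.0652]
tcp_rot: [[-1.0, 0.005, 0.003], [0.005, 1.0, -0.0], [-0.003, -0.0, -1.0]]
force: [5.5, -2.2, -2.0]
opening: 0.15
grasp_force: 30.0
```

Request:
{"name": "drive_tool", "arguments": {"motion": [[[0,0,0],[0,0,0]],[[0,0,0],[0,0,0]],[[0,0,0],[0,0,0]],[[0,0,-30],[0,0,0]],[[0,0,-40],[0,0,0]]], "gripper": 0.35}}

```text
time_s: 57.1
position: [0.5786, -0.0041, 0.1344]
tcp_rot: [[-1.0, 0.005, -0.009], [0.005, 1.0, 0.002], [0.009, 0.002, -1.0]]
force: [0.9, -0.9, 0.6]
opening: 0.343
grasp_force: 0.0
```

Request:
{"name": "drive_tool", "arguments": {"motion": [[[20,0,-45],[0,0,0]],[[20,0,-45],[0,0,0]],[[20,0,-45],[0,0,0]],[[10,0,-45],[0,0,0]],[[0,0,-48],[0,0,0]]], "gripper": 0.5}}

```text
time_s: 57.6
position: [0.5084, -0.0037, 0.3653]
tcp_rot: [[-1.0, 0.005, -0.005], [0.005, 1.0, 0.002], [0.005, 0.002, -1.0]]
force: [1.6, -0.8, -0.2]
opening: 0.497
grasp_force: 0.0
```

```bash
python3 - <<'E'
from h import *
s,im=snap('scene','s8'); print(s['time_s'],s['position'],s['tcp_rot'].round(3).tolist())
m=(im.max(2)<45).astype(np.uint8); m[:140]=0;m[215:]=0;m[:,:235]=0;m[:,330:]=0
n,l,st,c=cv2.connectedComponentsWithStats(m)
for i in range(1,n):
    if st[i,4]>80: print(st[i])
t,top=snap('top','t8'); C=cam('top'); hsv=cv2.cvtColor(top,cv2.COLOR_RGB2HSV); B=cv2.inRange(hsv,(105,150,60),(125,255,255))
n,l,st,c=cv2.connectedComponentsWithStats(B)
for i in range(1,n):
    if st[i,4]>25 and 240<c[i][0]<350: print('blue',st[i],ray(C,*c[i],.08))
plan([((.56,.02,.42),120),((.652,.029,.41),89.5),((.652,.029,.323),89.5,30)])
E
```

```text
57.6 [ 0.50843338 -0.00373627  0.36528916] [[-1.0, 0.005, -0.005], [0.005, 1.0, 0.002], [0.005, 0.002, -1.0]]
[256 155  54  34 331]
[[-6,3,-6],[0,0,0.13]],[[-5,4,-6],[0,0,0.13]],[[-5,4,-6],[0,0,0.13]],[[-4,6,-6],[0,0.01,0.13]],[[-3,5,-6],[0,0,0.13]],
[[-3,6,-6],[0,0,0.13]],[[-2,6,-6],[0,0,0.13]],[[-1,7,-6],[0,0,0.13]],   --
[[-10,21,3],[0,0,0.13]],[[-6,22,2],[0,0,0.14]],[[-4,23,3],[0,0,0.13]],[[-1,23,2],[0,0,0.14]],   --
[[0,0,29],[0,0,0]],[[0,0,29],[0,0,0]],[[0,-1,29],[0,0,0]],   --
end [651.6  28.9 323.1]
```

Request:
{"name": "drive_tool", "arguments": {"motion": [[[-6,3,-6],[0,0,0.13]],[[-5,4,-6],[0,0,0.13]],[[-5,4,-6],[0,0,0.13]],[[-4,6,-6],[0,0,0.13]],[[-3,5,-6],[0,0,0.13]]]}}

```text
time_s: 58.2
position: [0.5395, 0.0116, 0.3931]
tcp_rot: [[-0.79, 0.613, -0.004], [0.613, 0.79, 0.001], [0.004, -0.001, -1.0]]
force: [-0.8, 0.7, -0.6]
opening: 0.497
grasp_force: 0.0
```

Request:
{"name": "drive_tool", "arguments": {"motion": [[[-3,6,-6],[0,0,0.13]],[[-2,6,-6],[0,0,0.13]],[[-1,7,-6],[0,0,0.13]],[[-10,21,3],[0,0,0.13]],[[-6,22,2],[0,0,0.14]]]}}

```text
time_s: 58.7
position: [0.6035, 0.0255, 0.4063]
tcp_rot: [[-0.248, 0.969, -0.003], [0.969, 0.248, 0.001], [0.002, -0.003, -1.0]]
force: [0.3, -0.6, -0.9]
opening: 0.505
grasp_force: 0.0
```

Request:
{"name": "drive_tool", "arguments": {"motion": [[[-4,23,3],[0,0,0.13]],[[-1,23,2],[0,0,0.14]],[[0,0,0],[0,0,0]],[[0,0,0],[0,0,0]]]}}

```text
time_s: 59.1
position: [0.6492, 0.0291, 0.4006]
tcp_rot: [[0.011, 1.0, -0.005], [1.0, -0.011, 0.001], [0.001, -0.005, -1.0]]
force: [-0.5, 0.7, -0.1]
opening: 0.503
grasp_force: 0.0
```

```bash
python3 - <<'E'
from h import *
s,im=snap('wrist','w12'); print(s['time_s'],s['position'],s['opening'],s['tcp_rot'].round(3).tolist()); C=cam('wrist',s)
for th in(1.5,1.45,1.4,1.35): print(th,proj(C,[[.684-.25*np.cos(th),.07,.094+.25*np.sin(th)]]).round(0).tolist())
for v in(150,165,180,190,200): print(v,''.join('#' if r<60 else '.' for r in im[v,220:350].max(1)))
E
```

```text
59.1 [0.64916921 0.02909541 0.40055537] 0.5031969289616973 [[0.011, 1.0, -0.005], [1.0, -0.011, 0.001], [0.001, -0.005, -1.0]]
1.5 [[307.0, 174.0]]
1.45 [[290.0, 174.0]]
1.4 [[274.0, 174.0]]
1.35 [[258.0, 174.0]]
150 .........................##########............................###############....................................................
165 ............................#######............................###############....................................................
180 ###################################............................##############.....................................................
190 ...............................................................##############.....................................................
200 ...............................................................##############.....................................................
```

Request:
{"name": "drive_tool", "arguments": {"motion": [[[0,2,28],[0,0,0]],[[0,0,28],[0,0,0]],[[0,0,22],[0,0,0]],[[0,0,0],[0,0,0]]]}}

```text
time_s: 59.55
position: [0.6488, 0.029, 0.3211]
tcp_rot: [[0.013, 1.0, -0.009], [1.0, -0.013, 0.001], [0.001, -0.009, -1.0]]
force: [-0.8, 0.1, 0.0]
opening: 0.498
grasp_force: 0.0
```

Request:
{"name": "drive_tool", "arguments": {"motion": [[[0,0,0],[0,0,0]],[[0,0,0],[0,0,0]],[[0,0,0],[0,0,0]],[[0,0,0],[0,0,0]],[[0,0,0],[0,0,0]]], "gripper": 0}}

```text
time_s: 60.05
position: [0.6523, 0.0286, 0.3253]
tcp_rot: [[0.014, 1.0, 0.001], [1.0, -0.014, -0.0], [-0.0, 0.001, -1.0]]
force: [-1.0, -0.1, 3.6]
opening: 0.13
grasp_force: 13.7
```

```bash
python3 - <<'E'
from h import *
s=read_state(); x=s['position'][0]; t0=np.arccos((.684-x)/.25); print(s['time_s'],s['position'],t0,s['opening'],s['grasp_force'],s['force'])
th=np.linspace(t0,0,36); a=np.array([[-250*np.cos(t),250*np.sin(t)] for t in th]); r=np.round(a-a[0]).astype(int); d=np.diff(r,axis=0)
for i in range(0,35,5): print(','.join('[[0,%d,%d],[0,0,0]]'%(x,-z) for x,z in d[i:i+5]), 'end',(r[i+5]),th[i+5].round(2))
E
```

```text
60.05 [0.65232465 0.02862167 0.32531249] 1.4437534512370052 0.12971240300535694 13.722451329231262 [-1.00762749 -0.06584599  3.62231482]
[[0,-10,2],[0,0,0]],[[0,-10,1],[0,0,0]],[[0,-10,3],[0,0,0]],[[0,-10,3],[0,0,0]],[[0,-10,3],[0,0,0]] end [-50 -12] 1.24
[[0,-10,3],[0,0,0]],[[0,-9,4],[0,0,0]],[[0,-10,5],[0,0,0]],[[0,-9,4],[0,0,0]],[[0,-9,5],[0,0,0]] end [-97 -33] 1.03
[[0,-8,6],[0,0,0]],[[0,-9,6],[0,0,0]],[[0,-8,6],[0,0,0]],[[0,-8,7],[0,0,0]],[[0,-8,6],[0,0,0]] end [-138  -64] 0.83
[[0,-7,7],[0,0,0]],[[0,-8,8],[0,0,0]],[[0,-6,8],[0,0,0]],[[0,-7,8],[0,0,0]],[[0,-6,8],[0,0,0]] end [-172 -103] 0.62
[[0,-6,9],[0,0,0]],[[0,-5,8],[0,0,0]],[[0,-5,9],[0,0,0]],[[0,-5,9],[0,0,0]],[[0,-4,10],[0,0,0]] end [-197 -148] 0.41
[[0,-4,9],[0,0,0]],[[0,-4,10],[0,0,0]],[[0,-3,10],[0,0,0]],[[0,-3,10],[0,0,0]],[[0,-2,10],[0,0,0]] end [-213 -197] 0.21
[[0,-2,10],[0,0,0]],[[0,-1,10],[0,0,0]],[[0,-1,10],[0,0,0]],[[0,-1,11],[0,0,0]],[[0,0,10],[0,0,0]] end [-218 -248] 0.0
```

Request:
{"name": "drive_tool", "arguments": {"motion": [[[0,-10,2],[0,0,0]],[[0,-10,1],[0,0,0]],[[0,-10,3],[0,0,0]],[[0,-10,3],[0,0,0]],[[0,-10,3],[0,0,0]]]}}

```text
time_s: 60.55
position: [0.6093, 0.029, 0.3166]
tcp_rot: [[0.014, 1.0, 0.021], [1.0, -0.014, -0.001], [-0.001, 0.021, -1.0]]
force: [11.4, 1.5, 5.2]
opening: 0.125
grasp_force: 30.0
```

Request:
{"name": "drive_tool", "arguments": {"motion": [[[0,-10,3],[0,0,0]],[[0,-9,4],[0,0,0]],[[0,-10,5],[0,0,0]],[[0,-9,4],[0,0,0]],[[0,-9,5],[0,0,0]]]}}

```text
time_s: 61.05
position: [0.5624, 0.0296, 0.2962]
tcp_rot: [[0.014, 1.0, 0.021], [1.0, -0.014, -0.001], [-0.001, 0.021, -1.0]]
force: [7.5, 1.0, 9.6]
opening: 0.127
grasp_force: 30.0
```

Past 1.1 rad with only the damper's force, so the stay is out of the way. Continuing down.

Request:
{"name": "drive_tool", "arguments": {"motion": [[[0,-8,6],[0,0,0]],[[0,-9,6],[0,0,0]],[[0,-8,6],[0,0,0]],[[0,-8,7],[0,0,0]],[[0,-8,6],[0,0,0]]]}}

```text
time_s: 61.55
position: [0.5195, 0.03, 0.2649]
tcp_rot: [[0.014, 1.0, 0.016], [1.0, -0.014, -0.002], [-0.002, 0.016, -1.0]]
force: [6.2, 0.3, 9.7]
opening: 0.13
grasp_force: 30.0
```

Request:
{"name": "drive_tool", "arguments": {"motion": [[[0,-7,7],[0,0,0]],[[0,-8,8],[0,0,0]],[[0,-6,8],[0,0,0]],[[0,-7,8],[0,0,0]],[[0,-6,8],[0,0,0]]]}}

```text
time_s: 62.05
position: [0.4833, 0.0304, 0.2246]
tcp_rot: [[0.014, 1.0, 0.01], [1.0, -0.014, -0.002], [-0.002, 0.01, -1.0]]
force: [0.7, 0.5, 13.3]
opening: 0.13
grasp_force: 30.0
```

Request:
{"name": "drive_tool", "arguments": {"motion": [[[0,-6,9],[0,0,0]],[[0,-5,8],[0,0,0]],[[0,-5,9],[0,0,0]],[[0,-5,9],[0,0,0]],[[0,-4,10],[0,0,0]]]}}

```text
time_s: 62.55
position: [0.4566, 0.0307, 0.1786]
tcp_rot: [[0.013, 1.0, 0.005], [1.0, -0.013, -0.002], [-0.002, 0.005, -1.0]]
force: [-3.0, -1.3, 13.2]
opening: 0.13
grasp_force: 30.2
```

Request:
{"name": "drive_tool", "arguments": {"motion": [[[0,-4,9],[0,0,0]],[[0,-4,10],[0,0,0]],[[0,-3,10],[0,0,0]],[[0,-3,10],[0,0,0]],[[0,-2,10],[0,0,0]]]}}

```text
time_s: 63.05
position: [0.4399, 0.0309, 0.1288]
tcp_rot: [[0.013, 1.0, 0.003], [1.0, -0.013, -0.002], [-0.002, 0.003, -1.0]]
force: [-1.9, -3.0, 10.4]
opening: 0.122
grasp_force: 30.0
```

Request:
{"name": "drive_tool", "arguments": {"motion": [[[0,-2,10],[0,0,0]],[[0,-1,10],[0,0,0]],[[0,-1,10],[0,0,0]],[[0,-1,10],[0,0,0]],[[0,0,8],[0,0,0]]]}}

```text
time_s: 63.55
position: [0.4336, 0.031, 0.08]
tcp_rot: [[0.012, 1.0, -0.0], [1.0, -0.012, -0.001], [-0.001, -0.0, -1.0]]
force: [-3.7, -4.6, 8.0]
opening: 0.122
grasp_force: 29.2
```

Request:
{"name": "drive_tool", "arguments": {"motion": [[[0,0,0],[0,0,0]],[[0,0,0],[0,0,0]],[[0,0,0],[0,0,0]],[[0,0,0],[0,0,0]]]}}

```text
time_s: 63.95
position: [0.4336, 0.0311, 0.0797]
tcp_rot: [[0.013, 1.0, -0.001], [1.0, -0.013, -0.001], [-0.001, -0.001, -1.0]]
force: [-2.9, -5.7, -1.5]
opening: 0.127
grasp_force: 29.9
```

Request:
{"name": "drive_tool", "arguments": {"motion": [[[0,0,2],[0,0,0]],[[0,0,2],[0,0,0]],[[0,0,0],[0,0,0]],[[0,0,0],[0,0,0]],[[0,0,0],[0,0,0]]]}}

```text
time_s: 64.45
position: [0.4335, 0.0311, 0.0757]
tcp_rot: [[0.013, 1.0, -0.001], [1.0, -0.013, -0.001], [-0.001, -0.001, -1.0]]
force: [-2.4, -4.6, -1.0]
opening: 0.119
grasp_force: 29.9
```

Request:
{"name": "drive_tool", "arguments": {"motion": [[[0,0,1],[0,0,0]],[[0,0,0],[0,0,0]],[[0,0,0],[0,0,0]],[[0,0,0],[0,0,0]]]}}

```text
time_s: 64.85
position: [0.4335, 0.0311, 0.0747]
tcp_rot: [[0.013, 1.0, -0.001], [1.0, -0.013, -0.001], [-0.001, -0.001, -1.0]]
force: [-2.7, -5.1, -1.1]
opening: 0.117
grasp_force: 29.9
```

Request:
{"name": "drive_tool", "arguments": {"motion": [[[0,0,2],[0,0,0]],[[0,0,0],[0,0,0]],[[0,0,0],[0,0,0]]]}}

```text
time_s: 65.15
position: [0.4334, 0.0311, 0.0727]
tcp_rot: [[0.013, 1.0, -0.002], [1.0, -0.013, -0.001], [-0.001, -0.002, -1.0]]
force: [-3.2, -5.5, -1.0]
opening: 0.123
grasp_force: 29.9
```

Request:
{"name": "drive_tool", "arguments": {"motion": [[[0,0,2],[0,0,0]],[[0,0,0],[0,0,0]],[[0,0,0],[0,0,0]]]}}

```text
time_s: 65.45
position: [0.4334, 0.0311, 0.0712]
tcp_rot: [[0.013, 1.0, -0.001], [1.0, -0.013, -0.001], [-0.001, -0.001, -1.0]]
force: [-3.3, -5.7, 4.4]
opening: 0.123
grasp_force: 29.5
```

Request:
{"name": "drive_tool", "arguments": {"motion": [[[0,0,2],[0,0,0]],[[0,0,0],[0,0,0]],[[0,0,0],[0,0,0]]]}}

```text
time_s: 65.75
position: [0.4335, 0.0311, 0.0706]
tcp_rot: [[0.012, 1.0, -0.0], [1.0, -0.012, -0.001], [-0.001, -0.0, -1.0]]
force: [-5.1, -5.2, 21.2]
opening: 0.124
grasp_force: 28.4
```

Resistance is 21 N, so the flap is on its stop. I'll release and withdraw.

Request:
{"name": "drive_tool", "arguments": {"motion": [[[0,0,0],[0,0,0]],[[0,0,0],[0,0,0]],[[0,0,0],[0,0,0]],[[0,0,0],[0,0,0]],[[0,0,-20],[0,0,0]]], "gripper": 0.33}}

```text
time_s: 66.25
position: [0.4329, 0.032, 0.0871]
tcp_rot: [[0.014, 1.0, -0.005], [1.0, -0.014, 0.001], [0.001, -0.005, -1.0]]
force: [0.4, 0.0, 0.7]
opening: 0.322
grasp_force: 0.0
```

Request:
{"name": "drive_tool", "arguments": {"motion": [[[0,0,-40],[0,0,0]],[[0,0,-50],[0,0,0]],[[0,0,-50],[0,0,0]],[[-30,0,-40],[0,0,0]],[[-40,0,-30],[0,0,0]]]}}

```text
time_s: 66.75
position: [0.4337, -0.0378, 0.3014]
tcp_rot: [[0.01, 1.0, 0.004], [1.0, -0.01, -0.001], [-0.001, 0.004, -1.0]]
force: [1.3, -0.9, -0.4]
opening: 0.33
grasp_force: 0.0
```

Request:
{"name": "drive_tool", "arguments": {"motion": [[[-48,0,0],[0,0,0]],[[-48,0,0],[0,0,0]],[[-48,0,0],[0,0,0]],[[-48,0,0],[0,0,0]],[[0,0,0],[0,0,0]]]}}

```text
time_s: 67.25
position: [0.4312, -0.2363, 0.2983]
tcp_rot: [[0.02, 1.0, 0.001], [1.0, -0.02, -0.003], [-0.003, 0.001, -1.0]]
force: [-0.2, 1.0, -1.4]
opening: 0.328
grasp_force: 0.0
```

```bash
python3 - <<'E'
from h import *
t,a=snap('top','t9'); t,b=snap('scene','s9'); print(t['time_s'],t['position'],t['force'])
im=np.vstack([cv2.resize(a[150:290,80:460],(798,294)),cv2.resize(b[140:300,160:480],(798,300))])
cv2.imwrite('pics/m9.png',cv2.cvtColor(im,cv2.COLOR_RGB2BGR))
o=cv2.imread('pics/top0.png'); hsv=cv2.cvtColor(a,cv2.COLOR_RGB2HSV); C=cam('top')
Y=cv2.inRange(hsv,(20,120,80),(32,255,255)); print('flap',rect(C,Y,.098,(170,145,350,255)))
d=cv2.absdiff(cv2.cvtColor(a,cv2.COLOR_RGB2BGR),o).max(2); d=(d>60).astype(np.uint8); print('diff in chest area',d[155:262,185:340].sum(), 'bar area', d[236:262,228:295].sum())
E
```

```text
67.3 [ 0.43048672 -0.23288082  0.29795941] [-0.48534222  1.15980052 -0.29140919]
flap (((577.5478515625, 28.462295532226562), (381.23443603515625, 203.2733917236328), 89.52427673339844), array([0.5752832 , 0.03102801], dtype=float32))
diff in chest area 602 bar area 0
```

View pics/m9.png

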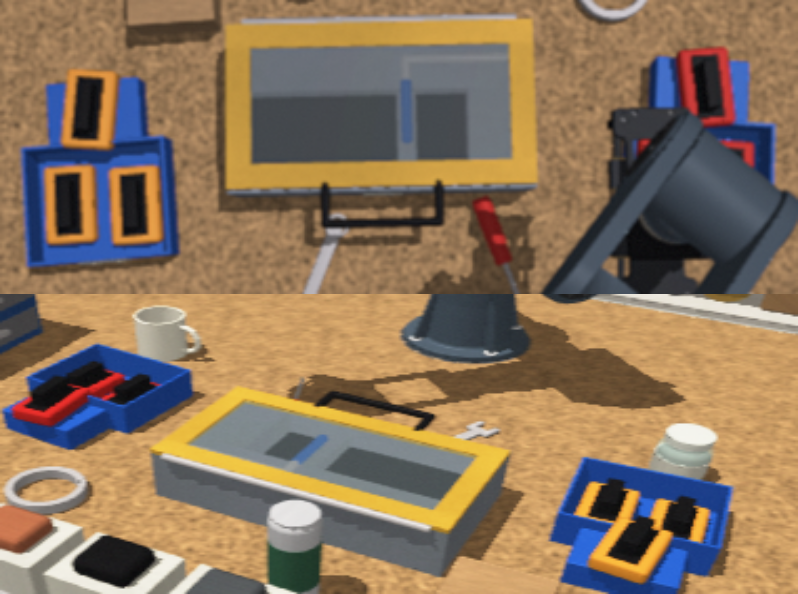

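The flap is shut (grip bar pixels match the start picture), the stay is folded, and the lamps lie rib up in their bins, so I'm handing in.

```bash
python3 -c "
from rig import hand_in; print(hand_in())"
```

```text
the job is handed in; nothing more can be done
None
```

I handed the job in at about 67 s: both amber lamps are rib up in the left bin and both red in the right, the stay is folded and the flap is shut; hand-in returned no verdict.

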